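# Reload the numbered punch stand on a jeweller's bench

## Robot

A 6-joint arm with a two-finger parallel gripper is mounted at the origin on the work surface. World frame = base frame: x ahead of the robot, y to its left, z up, the work surface at z = 0. Lengths are in m, angles in degrees, forces in N, time in s.
With the tool pointing down it reaches from about 0.375 to 0.9 m from the base axis. Payload 3.1 kg.
Tool frame: the origin (TCP) lies on the centre line of the jaws, within the pads' length; the fingertips stand 19 mm ahead of it and the grasp point (between the pads) is the TCP (tips_ahead is the distance from the TCP to the fingertips, in m); z points along the fingers, y is the line along which they close (so a half turn about z gives the same grasp; the last joint's range is limited). The gripper opens to 87 mm and grips with 3 to 60 N. Pads are 19 mm wide; open, the fingers measure 117 mm over their backs; the gripper's body (75 mm by 190 mm) begins 51 mm behind the grasp point.
Start: joints at [57.783, 30.224, 82.088, -0, 67.689, -10.227], TCP at [0.234, 0.58, 0.242] pointing down, gripper open.
Joint ranges: [-176.69, 176.69], [-43.24, 126.21], [12.49, 139.97], [-82, 262], [0, 151.66], [-163.58, 163.58]. Speed limits (degrees/s): [159.86, 159.86, 180, 180, 180, 180].

## Interface

Orientations are given as a 3x3 rotation matrix whose columns are the frame's x, y, z axes.
In Python, from rig import read_state, capture, hand_in, trace, landmark_of, tips_ahead gives the robot as it stands.
- The arm moves only by the shell command python3 -m jog 'ROWS'. ROWS is JSON, a list of rows, each an object of numbers: "tx", "ty", "tz": the shift along the tool's x, y, z in cm; "roll": the turn about the tool's z in rad; "jaw": the opening, from 0 (shut) to 1 (fully open). A call has 1 to 8 rows; each row shifts and turns the commanded pose from where the row before left it, along the tool's axes as they then stand; what a row does not reach is not made up. A row lasts 1/10 s, in which the tool goes at most 50 mm and 8.59 degrees, less where a joint would pass 70% of its speed; a pose out of reach is approached as far as the arm can. A call with a gripper value outside its range is refused whole. The fingers move at their own pace and stop on an object; the grip force is fixed at half the most. Time passes only in rows, so rows that do not move let the fingers close. It gives the time, the measured TCP pose, the force, the opening and the grip force at its end, in the units of the state.
- read_state(): the state, without advancing time (a new reading comes with each control period).
- capture(name): name is "scene" or "top"; returns a dict with "img" (420x560x3 uint8, red, green, blue), "vertical_fov" (degrees; the focal length in pixels is half the picture's height over the tangent of half this angle, whatever the lens; pixels are square), "cx", "cy" (the principal point, pixels), "k1" (the pictures are not rectified: a ray, as slopes to the right and down, at radius r is drawn at 1 + k1 r^2 times it, then the intrinsics apply), "cam_to_world" (4x4, takes a point from camera to world coordinates). Camera axes: x right, y up, looking along -z (the intrinsics and any distortion apply to the point x, -y, -z); pixel columns grow to the right and rows downward; lengths in m; the calibration is good to about 2 mm. A picture is of the moment at which its call begins. There is no depth.
- hand_in(): hands the job in; it is judged then, once.
Trained networks look in the newest picture that a camera, given by its name, has taken for a name from the list of things; names that differ only in an ending like _2 or _b are one class to them, and where a whole thing is asked for, a point or a joint stands for the part that bears it (a point fixed in the world has none). Each returns a list of dicts, best first, with "p" (0 to 1); they miss things now and then, are a little off and sometimes report something else, mostly with a low value. They report only what shows in the picture. A call takes as long as a camera call.
- trace(camera, thing): "pixels" (420x560 bool, what is visible of it) and "bbox" ([left, top, width, height] in pixels, round what is visible of it).
- landmark_of(camera, thing): "point" ([row, column] in pixels: a listed point, or the origin of a listed thing).
The state is a dict: "time_s": time; "joint_positions": joint angles; "qvel": joint speeds; "tau": joint torques, N m; "position": TCP position; "tcp_rot": TCP orientation; "force": force on the tool from outside, world axes, zero at the start; "moment": the same for the moment, N m; "opening": opening from 0.0 (shut) to 1.0 (fully open); "grasp_force": force on a finger pad.
Only numpy, scipy, OpenCV 4.12 (cv2) and the standard library are available. Lean on these libraries where they do the work, as an engineer would, in place of code of your own. Each camera call takes 0.05 s, during which the arm holds its last target. There are 200 camera calls.

## Task

Put the three punches from the sloping rest back into the round stand in number order: first red (one band) in the cup with one pip, then yellow (two bands) in the cup with two pips, last blue (three bands) in the cup with three pips. Set each down upright, steel end down, on the floor of its cup and let go before taking the next; do not drop any. Leave the black and green punches in their cups and do not shift the wooden mandrel.

Things in the scene. Friction and masses are not known exactly. Their poses are not given: they have to be found in the camera images.
- punch_red: punch: straight round bar, 24 mm diameter, 145 mm long; lower 66 mm bare steel, upper 79 mm red sleeve of the same diameter with one white band near its top; 0.13 to 0.25 kg. Origin: centre of its foot (steel end face); z runs along the bar from foot to sleeve top. Starts in one of three bays of the sloping rest, foot down, leaning 0.38 rad from vertical.
- punch_yellow: punch: straight round bar, 24 mm diameter, 145 mm long; lower 66 mm bare steel, upper 79 mm yellow sleeve of the same diameter with two white bands near its top; 0.13 to 0.25 kg. Origin: centre of its foot (steel end face); z runs along the bar from foot to sleeve top. Starts in one of three bays of the sloping rest, foot down, leaning 0.38 rad from vertical.
- punch_blue: punch: straight round bar, 24 mm diameter, 145 mm long; lower 66 mm bare steel, upper 79 mm blue sleeve of the same diameter with three white bands near its top; 0.13 to 0.25 kg. Origin: centre of its foot (steel end face); z runs along the bar from foot to sleeve top. Starts in one of three bays of the sloping rest, foot down, leaning 0.38 rad from vertical.
- punch_black: punch: straight round bar, 24 mm diameter, 145 mm long; lower 66 mm bare steel, upper 79 mm black sleeve of the same diameter with four white bands near its top; 0.13 to 0.25 kg. Origin: centre of its foot (steel end face); z runs along the bar from foot to sleeve top. Already stands loose in cup 4; leave it there.
- punch_green: punch: straight round bar, 24 mm diameter, 145 mm long; lower 66 mm bare steel, upper 79 mm green sleeve of the same diameter with five white bands near its top; 0.13 to 0.25 kg. Origin: centre of its foot (steel end face); z runs along the bar from foot to sleeve top. Already stands loose in cup 5; leave it there.
- rest: sloping wooden rest, fixed, base 150 (x) by 220 (y) mm, origin: centre of its underside. Three bays at y = -75, 0, +75 mm in its frame; which punch is in which bay varies. A punch in it has the centre of its foot at x = +20, z = +32 mm and leans towards the rest's -x side (roughly towards the robot). Neighbouring bars have 51 mm between them.
- bay (a point): centre of the foot seat of the rest's middle bay. In each bay a wooden back rail 14 mm wide (y) lies under the bar's -x side from the foot to 100 mm up; brass strips 6 mm thick flank the lowest 45 mm on both y sides, 1.5 mm clear. Above them the bar's two y sides are free to grip. Draw a punch at least 50 mm out along its own axis before turning it.
- stand: round black stand, fixed, 244 mm diameter, base 22 mm thick, origin: centre of its underside, turned to any angle. Five aluminium cups on an 80 mm radius, at 0 (cup 1), 72, 144, 216, 288 degrees anticlockwise from its x axis; one to five white pips on the base outside each cup give its number. In the middle a 14 mm brass post with a 26 mm ball, top 190 mm above the bench.
- cup1 (a point): centre of the inner floor of cup 1 (marked with 1 pip), 26 mm above the bench. The cup is an upright round pocket, 32 mm inside and 40 mm outside diameter, 45 mm deep (mouth 71 mm above the bench). A punch in it may lean up to about 0.18 rad.
- cup2 (a point): centre of the inner floor of cup 2 (marked with 2 pips), 26 mm above the bench. The cup is an upright round pocket, 32 mm inside and 40 mm outside diameter, 45 mm deep (mouth 71 mm above the bench). A punch in it may lean up to about 0.18 rad.
- cup3 (a point): centre of the inner floor of cup 3 (marked with 3 pips), 26 mm above the bench. The cup is an upright round pocket, 32 mm inside and 40 mm outside diameter, 45 mm deep (mouth 71 mm above the bench). A punch in it may lean up to about 0.18 rad.
- cup4 (a point): centre of the inner floor of cup 4 (marked with 4 pips), 26 mm above the bench. The cup is an upright round pocket, 32 mm inside and 40 mm outside diameter, 45 mm deep (mouth 71 mm above the bench). A punch in it may lean up to about 0.18 rad.
- cup5 (a point): centre of the inner floor of cup 5 (marked with 5 pips), 26 mm above the bench. The cup is an upright round pocket, 32 mm inside and 40 mm outside diameter, 45 mm deep (mouth 71 mm above the bench). A punch in it may lean up to about 0.18 rad.
- mandrel: pale wooden ring mandrel standing loose on the bench between rest and stand, 190 mm tall, foot 60 mm in diameter and 28 mm high, above it a taper from 36 to 22 mm; origin at the centre of its underside, z up. Leave it standing.

How it is judged (in metres and radians):
On the way, in this order (a step that is already met when the one before it is completed fails the run):
1. the red punch stands in cup 1, let go (horizontal distance between punch_red and cup1 below 0.01 m and z of punch_red in the frame of cup1 between -0.006 and 0.008 m and angle between punch_red's own z axis and vertical below 0.25 rad and contact force between punch_red and the fingers below 0.1 N and linear speed of punch_red below 0.05 m/s), for 0.2 s.
2. then the yellow punch stands in cup 2, let go (horizontal distance between punch_yellow and cup2 below 0.01 m and z of punch_yellow in the frame of cup2 between -0.006 and 0.008 m and angle between punch_yellow's own z axis and vertical below 0.25 rad and contact force between punch_yellow and the fingers below 0.1 N and linear speed of punch_yellow below 0.05 m/s), for 0.2 s.
3. then the blue punch stands in cup 3, let go (horizontal distance between punch_blue and cup3 below 0.01 m and z of punch_blue in the frame of cup3 between -0.006 and 0.008 m and angle between punch_blue's own z axis and vertical below 0.25 rad and contact force between punch_blue and the fingers below 0.1 N and linear speed of punch_blue below 0.05 m/s), for 0.2 s.
At the end, for the whole second after the job is handed in: Red, yellow and blue stand at rest and released in cups 1, 2 and 3, black and green in cups 4 and 5: each foot within 10 mm of the centre of its cup and within 8 mm of its floor, steel end down, leaning less than 0.25 rad. The mandrel stands upright within 30 mm of its start (all of step 1 and all of step 2 and all of step 3 and horizontal distance between punch_black and cup4 below 0.01 m and z of punch_black in the frame of cup4 between -0.006 and 0.008 m and angle between each of punch_black, punch_green's own z axis and vertical below 0.25 rad and horizontal distance between punch_green and cup5 below 0.01 m and z of punch_green in the frame of cup5 between -0.006 and 0.008 m and angle between mandrel's own z axis and vertical below 0.1 rad and distance of mandrel from where it was at the start of the episode below 0.03 m); the robot touches nothing.
It fails at once if the black or green punch is lifted or knocked out of its cup (foot moved more than 20 mm) (distance of any of punch_black, punch_green from where it was at the start of the episode above 0.02 m).
It fails at once if the wooden mandrel is shifted more than 30 mm or tipped more than 0.3 rad (distance of mandrel from where it was at the start of the episode above 0.03 m or angle between mandrel's own z axis and vertical above 0.3 rad).
It fails at once if a punch is dropped: it moves faster than 0.6 m/s while nothing holds it (a free fall of about 18 mm) ((linear speed of punch_red above 0.6 m/s and contact force between punch_red and the fingers below 0.05 N) or (linear speed of punch_yellow above 0.6 m/s and contact force between punch_yellow and the fingers below 0.05 N) or (linear speed of punch_blue above 0.6 m/s and contact force between punch_blue and the fingers below 0.05 N)).
It also fails if it takes over 66 s, if anything falls off the work surface, if the arm or the gripper's body presses on something with over 40 N, if the wrist force passes 120 N, or if a joint passes its speed limit or range.

## Working session

There is one attempt and no reset: what is moved stays moved. The work goes in short steps, Python scripts to look and compute and a shell command to move; the robot and the scene stay as the last step left them, time stands still between calls to the robot, and variables do not carry over. Pictures are saved under pics/ and viewed, at most 10 in all, crops included, and the job is handed in when it is done.

```bash
ls; mkdir -p pics; python3 - <<'E'
from rig import *
import cv2, numpy as np
s=read_state(); print({k:np.round(v,3).tolist() for k,v in s.items()}, tips_ahead)
for c in("scene","top"):
    d=capture(c); cv2.imwrite(f"pics/{c}0.png",d["img"][:,:,::-1])
    print(c,d["vertical_fov"],d["cx"],d["cy"],d["k1"],np.round(d["cam_to_world"],4).tolist())
    for t in["punch_red","punch_yellow","punch_blue","bay","rest","stand","cup1","cup2","cup3","cup4","cup5","mandrel","punch_black","punch_green"]:
        print(t,[(np.round(l["point"],1).tolist(),round(l["p"],2)) for l in landmark_of(c,t)[:3]])
E
```

```text
pics
{'time_s': 0.0, 'joint_positions': [57.783, 30.279, 82.156, -0.002, 67.688, -10.227], 'qvel': [0.025, -0.102, 0.021, -0.058, -0.018, 0.016], 'tau': [0.0, -44.004, -17.659, 0.063, 0.058, -0.0], 'position': [0.234, 0.579, 0.241], 'tcp_rot': [[-0.927, 0.374, -0.001], [0.374, 0.927, -0.002], [0.0, -0.002, -1.0]], 'force': [-0.086, -0.138, -0.853], 'moment': [0.001, -0.011, 0.049], 'grasp_force': 0.0, 'opening': 1.001} 0.019
scene 44.544401967757864 272.9846368346144 210.44692217236917 -0.09481571932809373 [[-0.4801, -0.5619, 0.6737, 1.228], [0.8771, -0.3175, 0.3603, 0.3179], [0.0115, 0.7639, 0.6453, 0.6927], [0.0, 0.0, 0.0, 1.0]]
punch_red [([181.4, 172.2], 0.87)]
punch_yellow [([180.6, 206.9], 0.85)]
punch_blue [([189.7, 241.4], 0.78), ([263.6, 218.9], 0.32)]
bay [([180.2, 208.8], 0.91)]
rest [([188.2, 209.3], 0.72)]
stand [([272.3, 369.8], 0.72)]
cup1 [([244.2, 331.6], 0.83), ([188.9, 210.7], 0.73), ([280.5, 339.8], 0.68)]
cup2 [([244.2, 331.6], 0.83), ([188.9, 210.7], 0.73), ([280.5, 339.8], 0.68)]
cup3 [([244.2, 331.6], 0.83), ([188.9, 210.7], 0.73), ([280.5, 339.8], 0.68)]
cup4
[... 559 characters left out ...]
llow [([239.3, 364.9], 0.61)]
punch_blue [([251.4, 334.2], 0.52)]
bay [([237.6, 363.5], 0.58)]
rest [([247.7, 365.2], 0.92)]
stand [([229.3, 200.1], 0.59)]
cup1 [([230.6, 235.0], 0.91), ([248.1, 171.8], 0.86), ([205.8, 171.6], 0.63)]
cup2 [([230.6, 235.0], 0.91), ([248.1, 171.8], 0.86), ([205.8, 171.6], 0.63)]
cup3 [([230.6, 235.0], 0.91), ([248.1, 171.8], 0.86), ([205.8, 171.6], 0.63)]
cup4 [([230.6, 235.0], 0.91), ([248.1, 171.8], 0.86), ([205.8, 171.6], 0.63)]
cup5 [([230.6, 235.0], 0.91), ([248.1, 171.8], 0.86), ([205.8, 171.6], 0.63)]
mandrel [([200.6, 212.1], 0.27)]
punch_black [([226.6, 392.6], 0.58), ([228.3, 233.9], 0.58), ([200.8, 210.6], 0.53)]
punch_green [([209.7, 170.2], 0.56)]
```

View pics/scene0.png

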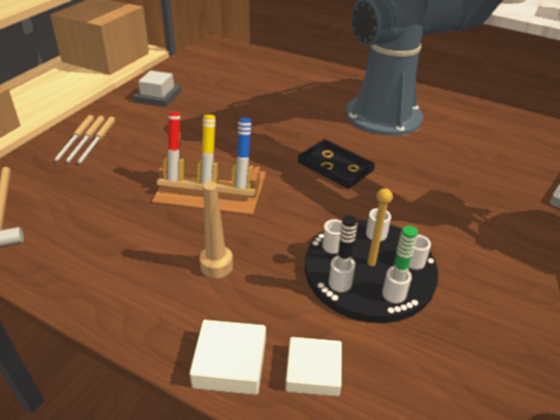

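View pics/top0.png

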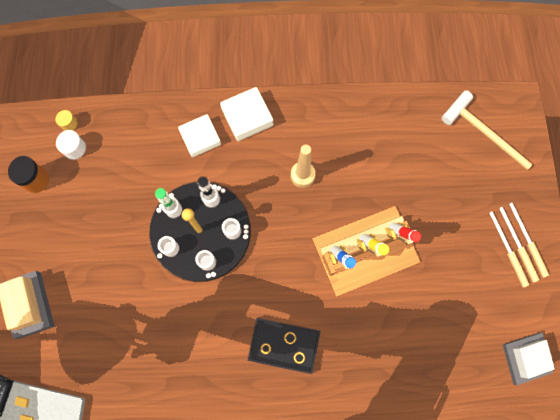

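The scene view shows red, yellow and blue left to right in the rest (column 173–245). The stand is at about (372,265), with black and green in the cups nearest that camera and the mandrel at (216,262). In the top view the pips put cup 1 at (168,246), cup 2 at (206,259), cup 3 at (232,229), cup 4 (black) at (210,197) and cup 5 (green) at (172,207).

```bash
cat > h.py <<'E'
import numpy as np, cv2
from rig import *
from scipy.optimize import least_squares, linear_sum_assignment
def proj(d,P):
    P=np.atleast_2d(P); M=np.linalg.inv(d["cam_to_world"]); c=P@M[:3,:3].T+M[:3,3]
    f=210/np.tan(np.radians(d["vertical_fov"])/2)
    s=np.c_[c[:,0],-c[:,1]]/-c[:,2:]; s=s*(1+d["k1"]*(s**2).sum(1,keepdims=True))
    return s*f+[d["cx"],d["cy"]]
def rz(a): return np.array([[np.cos(a),-np.sin(a),0],[np.sin(a),np.cos(a),0],[0,0,1]])
def pose(p,pts): return np.atleast_2d(pts)@rz(p[2]).T+[p[0],p[1],0]
A=np.radians(np.arange(5)*72)
CUPS=np.c_[.08*np.cos(A),.08*np.sin(A),0*A+.026]
E
cat > fit.py <<'E'
from h import *
D={c:capture(c) for c in("scene","top")}
def det(c,t,pmin=.3): return np.array([l["point"][::-1] for l in landmark_of(c,t) if l["p"]>pmin])
cups={c:det(c,"cup1") for c in D}; st={c:det(c,"stand")[:1] for c in D}
B=np.array([[.02,-.075,.032],[.02,0,.032],[.02,.075,.032]])
rp={c:[det(c,"punch_red")[:1],det(c,"punch_yellow")[:1],det(c,"punch_blue")[:1],det(c,"bay")[:1],det(c,"rest")[:1]] for c in D}
def rs(p):
    r=[]
    for c in D:
        q=proj(D[c],pose(p,CUPS))
        for i in range(5):   # nearest detection to each cup
            if len(cups[c]):
                e=cups[c]-q[i]; e=e[(e**2).sum(1).argmin()]
                r+= list(e) if np.hypot(*e)<25 else [0,0]
        r+=list((st[c]-proj(D[c],[p[0],p[1],0])).ravel())
    return r
S=least_squares(rs,[.58,.19,np.radians(115)],loss="soft_l1",f_scale=2)
def rr(p):
    r=[]
    T=np.vstack([B,B[1],[0,0,0]])
    for c in D:
        q=proj(D[c],pose(p,T))
        for i in range(5):
            if len(rp[c][i]): r+=list((rp[c][i][0]-q[i]))
    return r
R=least_squares(rr,[.58,-.2,np.radians(23)],loss="soft_l1",f_scale=2)
m={c:det(c,"mandrel",.2)[:1] for c in D}
M=least_squares(lambda p:np.concatenate([(m[c]-proj(D[c],[p[0],p[1],0])).ravel() for c in D]),[.65,0])
print("stand",S.x,np.degrees(S.x[2]),np.round(S.fun,1)); print("rest",R.x,np.degrees(R.x[2]),np.round(R.fun,1)); print("mandrel",M.x,M.fun)
np.savez("fit.npz",S=S.x,R=R.x,M=M.x)
k=3; t=np.linspace(0,2*np.pi,40)
def ring(c,o,r): return o+np.c_[r*np.cos(t),r*np.sin(t),0*t]
out=[]
for c,(x0,y0,w,hh) in {"scene":(150,100,300,225),"top":(140,165,300,150)}.items():
    im=cv2.resize(D[c]["img"][y0:y0+hh,x0:x0+w,::-1],None,fx=2.6,fy=2.6,interpolation=3)
    def dr(P,col): cv2.polylines(im,[np.int32(((proj(D[c],P)-[x0,y0])+.5)*2.6*8-4)],False,col,1,cv2.LINE_AA,3)
    for o in pose(S.x,CUPS): dr(ring(c,o+[0,0,.045],.020),(0,255,0))
    dr(ring(c,np.array([S.x[0],S.x[1],.022]),.122),(0,255,255)); dr(ring(c,np.array([M.x[0],M.x[1],0]),.03),(255,255,0))
    u=np.array([-np.sin(.38),0,np.cos(.38)])
    for b in B: dr(pose(R.x,[b,b+u*.145]),(255,0,255))
    dr(pose(R.x,[[-.075,-.11,0],[.075,-.11,0],[.075,.11,0],[-.075,.11,0],[-.075,-.11,0]]),(255,0,255))
    cv2.imwrite(f"pics/fit_{c}.png",im)
E
python3 fit.py
```

```text
stand [0.56786798 0.17084318 2.11975676] 121.45311581348366 [-3.   0.3 -0.2  0.4  2.1  2.3 -0.  -0.4 -1.1  0.5  1.1 -0.1 -0.6  1.1
  2.6  3.6 -0.9 -0.7  1.   0.6 -2.2 -2.1  0.6  0.6]
rest [ 0.51014019 -0.22445694  0.35248752] 20.19604719177989 [-0.9  2.1 -0.8 -2.1 -1.3  0.6  0.  -2.6  0.6  1.5 -4.2  1.8 -0.9 -0.1
 -0.8  2.2  2.5 -1.5]
mandrel [ 0.69850825 -0.07961337] [-2.64729813 -2.36735916 -4.09063556  0.16356114]
```

View pics/fit_scene.png

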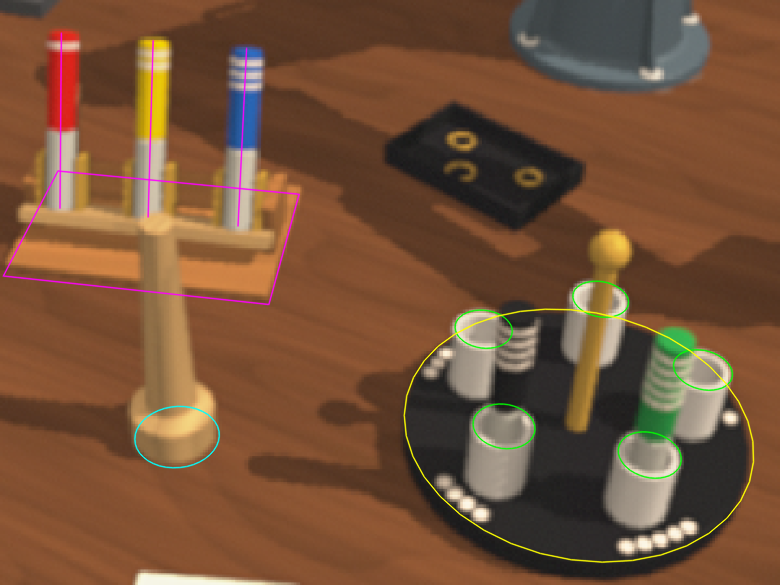

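View pics/fit_top.png

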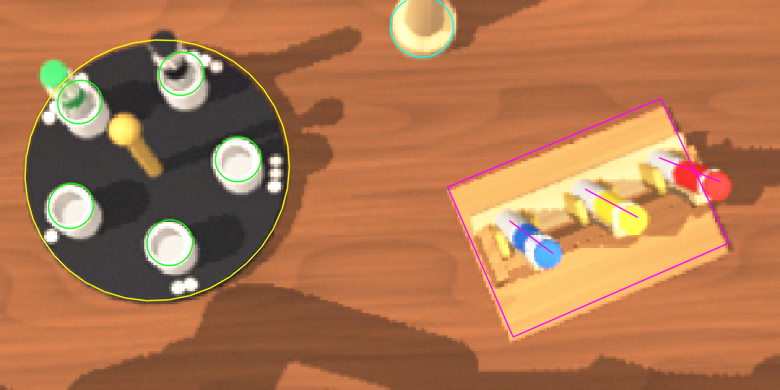

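The overlays match to about 2 px (roughly 4 mm). I'll tighten the fit with silhouette centroids: sleeve colours, white cups and the dark disc.

```bash
cat > ref.py <<'E'
from h import *
f=np.load("fit.npz"); D={c:capture(c) for c in("scene","top")}
t=np.linspace(0,2*np.pi,24)
def cyl(p0,p1,r):
    u=(p1-p0)/np.linalg.norm(p1-p0); a=np.cross(u,[.3,1,.2]); a/=np.linalg.norm(a); b=np.cross(u,a)
    g=r*(np.outer(np.cos(t),a)+np.outer(np.sin(t),b)); return np.vstack([p0+g,p1+g])
def cen(pts):
    h=cv2.convexHull(np.float32(pts)); m=cv2.moments(h); return np.array([m["m10"],m["m01"]])/m["m00"], m["m00"]
def hullmask(mask): 
    return cen(np.vstack([np.argwhere(mask)[:,::-1]+o for o in([.5,.5],[-.5,.5],[.5,-.5],[-.5,-.5])]))
def blob(mask,near,rad):
    n,l,s,c=cv2.connectedComponentsWithStats(mask.astype(np.uint8)); 
    ks=[k for k in range(1,n) if s[k,4]>15 and np.hypot(*(c[k]-near))<rad]
    return l==max(ks,key=lambda k:s[k,4]) if ks else None
u=np.array([-np.sin(.38),0,np.cos(.38)]); HUE={-.075:(172,8),0.:(22,32),.075:(100,125)}
def sleeve(p,y): return [pose(p,np.array([.02,y,.032])+u*a)[0] for a in(.066,.145)]
obs=[]
for c,d in D.items():
    hsv=cv2.cvtColor(d["img"],cv2.COLOR_RGB2HSV); H,Sa,V=[hsv[...,i].astype(int) for i in range(3)]
    for y,(a,b) in HUE.items():
        m=((H>=a)|(H<=b) if a>b else (H>=a)&(H<=b))&(Sa>170 if y==0 else Sa>140)&(V>90)
        q,_=cen(proj(d,cyl(*sleeve(f["R"],y),.012)))
        m=cv2.morphologyEx(m.astype(np.uint8),cv2.MORPH_CLOSE,np.ones((5,5)))
        m=blob(m,q,12); 
        if m is None: print("none",c,y); continue
        k,ar=hullmask(m); print(c,y,"area",ar,cen(proj(d,cyl(*sleeve(f["R"],y),.012)))[1]); obs.append((c,y,k))
R=least_squares(lambda p:np.concatenate([cen(proj(D[c],cyl(*sleeve(p,y),.012)))[0]-k for c,y,k in obs]),f["R"],diff_step=1e-4)
print("rest",R.x,np.degrees(R.x[2]),np.round(R.fun,1).tolist())
def cup(p,i): o=pose(p,CUPS[i])[0]; return o-[0,0,.004],o+[0,0,.045]
so=[]
for c,d in D.items():
    im=d["img"].astype(int)
    if c=="top":
        m=(im.min(2)>75)&(im.max(2)-im.min(2)<45); m=cv2.morphologyEx(m.astype(np.uint8),cv2.MORPH_OPEN,cv2.getStructuringElement(2,(7,7)))
        for i in range(3):
            q,a0=cen(proj(d,cyl(*cup(f["S"],i),.02))); b=blob(m,q,12)
            if b is None: print("no cup",i); continue
            k,a=hullmask(b); so.append((c,i,k)); print("cup",i+1,"area",a,a0)
    tr=trace(c,"stand")[0]; m=tr["pixels"].astype(np.uint8)
    dk=((im.max(2)<62)).astype(np.uint8)
    q,a0=cen(proj(d,cyl(np.r_[f["S"][:2],0],np.r_[f["S"][:2],.022],.122)))
    print(c,"stand p",tr["p"],"area",m.sum(),a0, "masks centroid",hullmask(m>0))
    m=cv2.morphologyEx(m&1,cv2.MORPH_OPEN,cv2.getStructuringElement(2,(25,25)))
    so.append((c,9,q)) if 0 else None
    print("opened hull",hullmask(m>0),"pred",q)
    if c=="top": mt=m
def sr(p): return np.concatenate([cen(proj(D[c],cyl(*cup(p,i),.02)))[0]-k for c,i,k in so])
S=least_squares(sr,f["S"],diff_step=1e-4); print("stand",S.x,np.degrees(S.x[2]),np.round(S.fun,1).tolist())
np.savez("fit2.npz",S=S.x,R=R.x)
E
python3 ref.py
```

```text
scene -0.075 area 510.0 452.6392066460103
scene 0.0 area 303.5 458.3030468451907
scene 0.075 area 227.5 465.5139261127915
top -0.075 area 269.5 246.32215175731108
top 0.0 area 220.0 237.20149258268066
top 0.075 area 200.0 227.45933327171952
rest [ 0.51221252 -0.22303475  0.27315972] 15.650899201630725 [0.9, 0.4, 0.2, -4.6, 0.5, -6.3, -0.3, -0.3, -0.6, -2.0, -1.0, -3.7]Traceback (most recent call last):
  File "ref.py", line 39, in <module>
    tr=trace(c,"stand")[0]; m=tr["pixels"].astype(np.uint8)
       ~~~~~~~~~~~~~~~~^^^
IndexError: list index out of range
```

```bash
python3 - <<'E'
s=open("ref.py").read()
a=s.index("        m=cv2.morphologyEx(m.astype(np.uint8),cv2.MORPH_CLOSE"); b=s.index("        if m is None: print(\"none\"")
s=s[:a]+'''        hm=np.zeros(m.shape,np.uint8); cv2.fillConvexPoly(hm,cv2.convexHull(np.int32(proj(d,cyl(*sleeve(f["R"],y),.012)))),1)
        m=m&(cv2.dilate(hm,np.ones((15,15)))>0)
'''+s[b:]
a=s.index("    tr=trace"); b=s.index("def sr(p)")
s=s[:a]+'''    B=lambda p:cyl(np.r_[p[:2],0],np.r_[p[:2],.022],.122)
    q,a0=cen(proj(d,B(f["S"])))
    m=cv2.morphologyEx(((im.max(2)<62)*1).astype(np.uint8),cv2.MORPH_OPEN,np.ones((5,5)))
    hm=np.zeros(m.shape,np.uint8); cv2.fillConvexPoly(hm,cv2.convexHull(np.int32(proj(d,B(f["S"])))),1)
    k,ar=hullmask((m>0)&(cv2.dilate(hm,np.ones((11,11)))>0)); print(c,"disc",k,ar,"pred",q,a0); so.append((c,9,k))
'''+s[b:]
s=s.replace("cen(proj(D[c],cyl(*cup(p,i),.02)))[0]-k for","cen(proj(D[c],cyl(*cup(p,i),.02) if i<9 else B(p)))[0]-k for")
open("ref.py","w").write(s)
E
python3 ref.py
```

```text
scene -0.075 area 512.0 452.6392066460103
scene 0.0 area 452.5 458.3030468451907
scene 0.075 area 403.5 465.5139261127915
top -0.075 area 269.0 246.32215175731108
top 0.0 area 222.5 237.20149258268066
top 0.075 area 197.0 227.45933327171952
rest [ 0.50812099 -0.22425257  0.32026339] 18.349740697466487 [0.7, 0.2, 0.3, 0.5, 0.5, -0.3, 0.2, -0.1, 0.5, -0.3, 0.6, -0.4]
scene disc [369.54713647 271.25383942] 10657.0 pred [371.45807393 270.94792185] 11091.925984812202
cup 1 area 388.5 322.9663666662527
cup 2 area 377.0 308.3172779636225
cup 3 area 383.5 308.15953236143105
top disc [211.31065089 226.60701164] 4309.5 pred [200.36665195 230.56481411] 8037.031458460726
stand [0.56960601 0.16562306 2.06261615] 118.17920025047468 [-1.1, -0.7, 2.5, -2.9, 1.3, -0.8, 3.0, 0.6, -8.8, 3.2]
```

```bash
python3 -m jog '[{"roll":-0.14,"jaw":0.6,"tz":-3},{"roll":-0.14,"jaw":0.6,"tz":-3},{"roll":-0.14,"jaw":0.6,"tz":-2},{"roll":-0.14,"jaw":0.6},{"roll":-0.14,"jaw":0.6}]'
```

```text
$[0]: bad value
```

```bash
sed -i 's/((im.max(2)<62)\*1)/(((im.max(2)-im.min(2)<22)\&(im.max(2)<100))*1)/; s/im.min(2)>75)/im.min(2)>105)/' ref.py; python3 ref.py | tail -7
```

```text
rest [ 0.5081264  -0.22422759  0.3206087 ] 18.369525359386422 [0.7, 0.2, 0.4, 0.5, 0.5, -0.3, 0.2, -0.1, 0.5, -0.3, 0.6, -0.4]
scene disc [369.62198997 271.02075371] 10596.5 pred [371.45807393 270.94792185] 11091.925984812202
cup 1 area 362.0 322.9663666662527
cup 2 area 356.0 308.3172779636225
cup 3 area 359.0 308.15953236143105
top disc [199.97222575 230.84859438] 7885.0 pred [200.36665195 230.56481411] 8037.031458460726
stand [0.5676446  0.17121351 2.1042969 ] 120.56733107402488 [2.1, -0.1, 0.8, -0.8, 0.4, -0.3, 0.9, 0.3, 0.2, -0.2]
```

```bash
python3 -m jog '[{"tx":0,"ty":0,"tz":-3,"roll":-0.14,"jaw":0.6},{"tx":0,"ty":0,"tz":-3,"roll":-0.14,"jaw":0.6}]'
```

```text
time_s: 2.95
position: [0.2336, 0.5789, 0.3011]
tcp_rot: [[-0.995, 0.098, -0.002], [0.098, 0.995, -0.003], [0.001, -0.003, -1.0]]
force: [0.4, 1.7, 0.7]
opening: 0.895
grasp_force: 0.0
```

```bash
cat > go.py <<'E'
from h import *
import sys
def plan(pos,yawy=None):
    s=read_state(); p=s["position"]; R=np.array(s["tcp_rot"]); y=np.degrees(np.arctan2(R[1,1],R[0,1]))
    if yawy is None: yawy=y
    print("now",np.round(p,4),"yaw_y",round(y,2),"q6",round(s["joint_positions"][5],1),"F",np.round(s["force"],1),"op",round(s["opening"],3),"grip",round(s["grasp_force"],1))
    a=np.radians(yawy); ty=np.array([np.cos(a),np.sin(a),0]); tx=np.array([-np.sin(a),np.cos(a),0]); e=np.array(pos)-p
    dr=(y-yawy+180)%360-180
    print("roll %.3f then tx %.2f ty %.2f tz %.2f cm"%(np.radians(dr),100*e@tx,100*e@ty,-100*e[2]), "target",np.round(pos,4))
f=np.load("fit2.npz"); S,R=f["S"],f["R"]
RY=np.degrees(R[2])+90
def grasp(bay,L,up=0): return pose(R,[.02-np.sin(.38)*(L+up),(bay)*.075,.032+np.cos(.38)*(L+up)])[0]
def cupyaw(i): return np.degrees(S[2])+72*(i-1)-90   # tool x outward
def cup(i,h,tilt,L,lean=1): # foot centre h above cup floor, bar tilted outward
    o=pose(S,CUPS[i-1])[0]; a=np.radians(cupyaw(i)+90); return o+[L*np.sin(tilt)*np.cos(a),L*np.sin(tilt)*np.sin(a),h+L*np.cos(tilt)]
E
python3 -m jog '[{"tx":-1,"ty":0,"tz":0,"roll":-0.14,"jaw":0.6},{"tx":-2,"ty":0,"tz":0,"roll":-0.14,"jaw":0.6},{"tx":-4,"ty":0,"tz":0,"roll":-0.14,"jaw":0.6},{"tx":-3,"ty":-2,"tz":0,"roll":0,"jaw":0.6},{"tx":-2,"ty":-4,"tz":0,"roll":0,"jaw":0.6},{"tx":0,"ty":-4,"tz":0,"roll":0,"jaw":0.6},{"tx":0,"ty":-4,"tz":0,"roll":0,"jaw":0.6},{"tx":0,"ty":-4,"tz":0,"roll":0,"jaw":0.6}]'
python3 -m jog '[{"tx":0,"ty":-4.5,"tz":0,"roll":0,"jaw":0.6},{"tx":0,"ty":-4.5,"tz":0,"roll":0,"jaw":0.6},{"tx":0,"ty":-4.5,"tz":0,"roll":0,"jaw":0.6},{"tx":0,"ty":-4.5,"tz":0,"roll":0,"jaw":0.6},{"tx":0,"ty":-4.5,"tz":0,"roll":0,"jaw":0.6},{"tx":0,"ty":-4.5,"tz":0,"roll":0,"jaw":0.6},{"tx":0,"ty":-4.5,"tz":0,"roll":0,"jaw":0.6},{"tx":0,"ty":-4.5,"tz":0,"roll":0,"jaw":0.6}]'
python3 -m jog '[{"tx":0,"ty":-4.5,"tz":0,"roll":0,"jaw":0.6},{"tx":0,"ty":-4.5,"tz":0,"roll":0,"jaw":0.6},{"tx":0,"ty":-4.5,"tz":0,"roll":0,"jaw":0.6},{"tx":0,"ty":-4.5,"tz":0,"roll":0,"jaw":0.6},{"tx":2,"ty":-4.5,"tz":0,"roll":0,"jaw":0.6},{"tx":3,"ty":-4,"tz":0,"roll":0,"jaw":0.6},{"tx":3,"ty":-3,"tz":0,"roll":0,"jaw":0.6},{"tx":0,"ty":0,"tz":0,"roll":0,"jaw":0.6}]'
python3 -c "
from go import *
plan(grasp(-1,.105),RY)"
```

```text
time_s: 3.75
position: [0.4073, 0.4292, 0.3014]
tcp_rot: [[-0.95, -0.311, -0.0], [-0.311, 0.95, -0.0], [0.0, -0.0, -1.0]]
force: [0.9, 1.2, 0.4]
opening: 0.603
grasp_force: 0.0
time_s: 4.55
position: [0.5191, 0.0868, 0.3018]
tcp_rot: [[-0.95, -0.311, 0.001], [-0.311, 0.95, 0.0], [-0.001, -0.0, -1.0]]
force: [1.1, -0.3, -0.6]
opening: 0.598
grasp_force: 0.0
time_s: 5.35
position: [0.5326, -0.2217, 0.3014]
tcp_rot: [[-0.952, -0.305, -0.001], [-0.305, 0.952, -0.002], [0.002, -0.002, -1.0]]
force: [-0.2, 0.3, 0.5]
opening: 0.601
grasp_force: 0.0
now [ 0.5326 -0.2217  0.3014] yaw_y 107.75 q6 -141.3 F [-0.2  0.3  0.5] op 0.601 grip 0.0
roll -0.011 then tx 4.30 ty -6.97 tz 17.19 cm target [ 0.5138 -0.3014  0.1295]
```

```bash
python3 -m jog '[{"tx":2,"ty":-3,"tz":0,"roll":-0.01,"jaw":0.6},{"tx":2.3,"ty":-4,"tz":0,"roll":0,"jaw":0.6},{"tx":0,"ty":0,"tz":3,"roll":0,"jaw":0.6},{"tx":0,"ty":0,"tz":3,"roll":0,"jaw":0.6},{"tx":0,"ty":0,"tz":3,"roll":0,"jaw":0.6},{"tx":0,"ty":0,"tz":3,"roll":0,"jaw":0.6},{"tx":0,"ty":0,"tz":2,"roll":0,"jaw":0.6},{"tx":0,"ty":0,"tz":0,"roll":0,"jaw":0.6}]'
python3 - <<'E'
from go import *
plan(grasp(-1,.105),RY)
d=capture("scene"); im=cv2.resize(d["img"][60:240,120:340,::-1],None,fx=3,fy=3,interpolation=2); cv2.imwrite("pics/g1.png",im)
E
```

```text
time_s: 6.15
position: [0.5144, -0.2945, 0.1586]
tcp_rot: [[-0.947, -0.321, -0.005], [-0.321, 0.947, 0.005], [0.003, 0.006, -1.0]]
force: [-1.0, 0.9, 0.5]
opening: 0.604
grasp_force: 0.0
now [ 0.5144 -0.2945  0.1586] yaw_y 108.71 q6 -149.3 F [-1.   0.9  0.5] op 0.604 grip 0.0
roll 0.006 then tx 0.27 ty -0.63 tz 2.91 cm target [ 0.5138 -0.3014  0.1295]
```

View pics/g1.png

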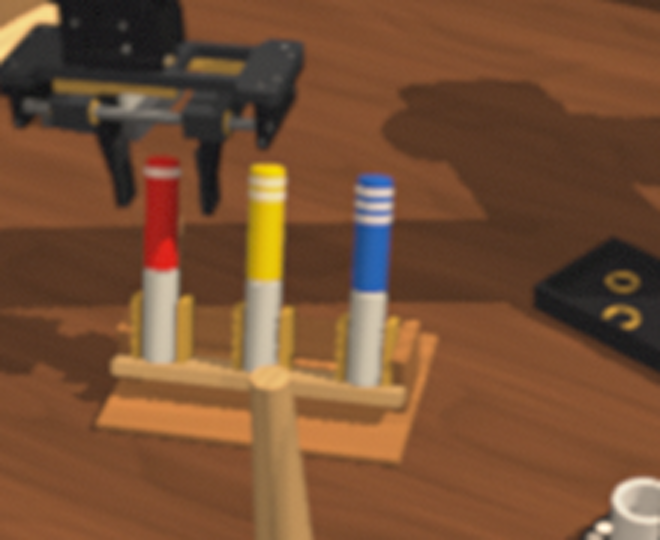

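The crop shows the red top at (163,165), between the fingertips at columns 123 and 208, and the wide body lies along tool y above the other bars.

```bash
python3 -m jog '[{"tx":0.2,"ty":-0.6,"tz":1,"roll":0.006,"jaw":0.6},{"tx":0,"ty":0,"tz":1.9,"roll":0,"jaw":0.6},{"tx":0,"ty":0,"tz":0,"roll":0,"jaw":0.6},{"tx":0,"ty":0,"tz":0,"roll":0,"jaw":0.6}]'
python3 -c "
from go import *
plan(grasp(-1,.105),RY)"
python3 -m jog '[{"tx":0,"ty":0,"tz":0,"roll":0,"jaw":0.2},{"tx":0,"ty":0,"tz":0,"roll":0,"jaw":0.1},{"tx":0,"ty":0,"tz":0,"roll":0,"jaw":0.1},{"tx":0,"ty":0,"tz":0,"roll":0,"jaw":0.1},{"tx":0,"ty":0,"tz":0,"roll":0,"jaw":0.1}]'
```

```text
time_s: 6.6
position: [0.5162, -0.3034, 0.1332]
tcp_rot: [[-0.949, -0.315, 0.001], [-0.315, 0.949, -0.001], [-0.001, -0.001, -1.0]]
force: [-0.3, -0.7, -0.2]
opening: 0.602
grasp_force: 0.0
now [ 0.5162 -0.3034  0.1332] yaw_y 108.34 q6 -149.5 F [-0.3 -0.7 -0.2] op 0.602 grip 0.0
roll -0.001 then tx 0.17 ty 0.27 tz 0.37 cm target [ 0.5138 -0.3014  0.1295]
time_s: 7.1
position: [0.5157, -0.3026, 0.1328]
tcp_rot: [[-0.949, -0.315, -0.0], [-0.315, 0.949, 0.001], [0.0, 0.001, -1.0]]
force: [0.0, 1.4, 1.4]
opening: 0.269
grasp_force: 30.0
```

```bash
python3 -m jog '[{"tx":0.37,"ty":0,"tz":-0.93,"roll":0,"jaw":0.1},{"tx":0.74,"ty":0,"tz":-1.86,"roll":0,"jaw":0.1},{"tx":0.74,"ty":0,"tz":-1.86,"roll":0,"jaw":0.1},{"tx":0.74,"ty":0,"tz":-1.86,"roll":0,"jaw":0.1},{"tx":0.37,"ty":0,"tz":-2,"roll":0,"jaw":0.1},{"tx":0,"ty":0,"tz":-3,"roll":0,"jaw":0.1},{"tx":0,"ty":0,"tz":-3,"roll":0,"jaw":0.1},{"tx":0,"ty":0,"tz":-3,"roll":0,"jaw":0.1}]'
python3 - <<'E'
from go import *
plan(cup(1,.08,.38,.105),cupyaw(1))
d=capture("scene"); im=cv2.resize(d["img"][0:240,60:340,::-1],None,fx=2.5,fy=2.5,interpolation=2); cv2.imwrite("pics/g2.png",im)
E
```

```text
time_s: 7.9
position: [0.4868, -0.3122, 0.3089]
tcp_rot: [[-0.949, -0.314, -0.001], [-0.314, 0.949, 0.0], [0.001, 0.001, -1.0]]
force: [1.0, -0.5, -2.0]
opening: 0.271
grasp_force: 30.0
now [ 0.4868 -0.3122  0.3089] yaw_y 108.33 q6 -152.0 F [ 1.  -0.5 -2. ] op 0.271 grip 30.0
roll 1.357 then tx 49.41 ty 31.55 tz 10.53 cm target [0.5072 0.2736 0.2035]
```

View pics/g2.png

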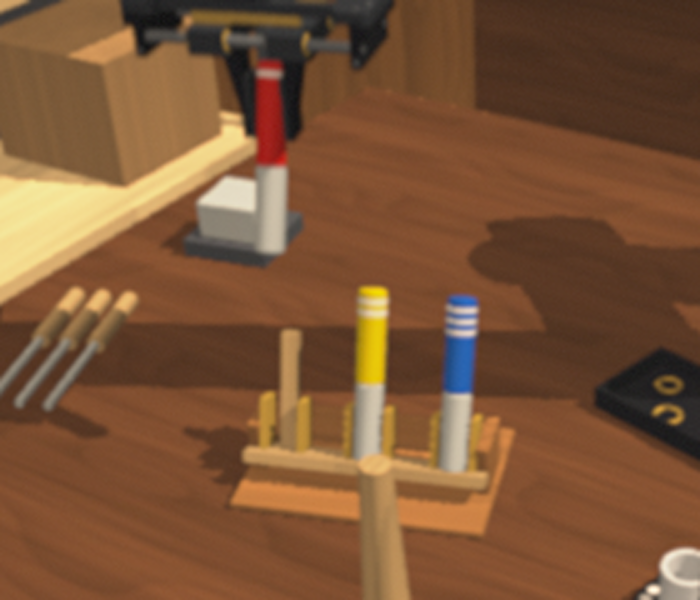

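```bash
python3 -m jog '[{"tx":-0.8,"ty":2.2,"tz":0,"roll":0,"jaw":0.1},{"tx":-1.55,"ty":4.2,"tz":0,"roll":0,"jaw":0.1},{"tx":-1.55,"ty":4.2,"tz":0,"roll":0,"jaw":0.1},{"tx":-1.55,"ty":4.2,"tz":0,"roll":0,"jaw":0.1},{"tx":-1.55,"ty":4.2,"tz":0,"roll":0,"jaw":0.1},{"tx":-1.55,"ty":4.2,"tz":0,"roll":0,"jaw":0.1},{"tx":-1.55,"ty":4.2,"tz":0,"roll":0,"jaw":0.1},{"tx":-1.55,"ty":4.2,"tz":0,"roll":0,"jaw":0.1}]'
python3 -m jog '[{"tx":-1.55,"ty":4.2,"tz":0,"roll":0,"jaw":0.1},{"tx":-1.55,"ty":4.2,"tz":0,"roll":0,"jaw":0.1},{"tx":-1.55,"ty":4.2,"tz":0,"roll":0,"jaw":0.1},{"tx":-1.55,"ty":4.2,"tz":0,"roll":0,"jaw":0.1},{"tx":-1.55,"ty":4.2,"tz":0,"roll":0,"jaw":0.1},{"tx":-1,"ty":2.4,"tz":0,"roll":0.05,"jaw":0.1},{"tx":0,"ty":0,"tz":0,"roll":0.1,"jaw":0.1},{"tx":0,"ty":0,"tz":0,"roll":0.13,"jaw":0.1}]'
python3 -m jog '[{"tx":0,"ty":0,"tz":0,"roll":0.14,"jaw":0.1},{"tx":0,"ty":0,"tz":0,"roll":0.14,"jaw":0.1},{"tx":0,"ty":0,"tz":0,"roll":0.14,"jaw":0.1},{"tx":0,"ty":0,"tz":0,"roll":0.14,"jaw":0.1},{"tx":0,"ty":0,"tz":0,"roll":0.14,"jaw":0.1},{"tx":0,"ty":0,"tz":0,"roll":0.14,"jaw":0.1},{"tx":0,"ty":0,"tz":0,"roll":0.14,"jaw":0.1},{"tx":0,"ty":0,"tz":0,"roll":0.1,"jaw":0.1}]'
cat > held.py <<'E'
from go import *
# fit tilt and L of the held bar from steel part (bright grey) in the scene and sleeve colour
def axis(L,t,dx=0):
    s=read_state(); p=np.array(s["position"]); R=np.array(s["tcp_rot"]); u=np.array([0,0,-1.])@np.eye(3); 
    up=np.sin(t)*R[:,0]-np.cos(t)*R[:,2]   # bar axis in world, foot->top
    return p-L*up, up
def overlay(name,L,tilts,i,box,fx,cam="scene"):
    d=capture(cam); x0,y0,w,h=box; im=cv2.resize(d["img"][y0:y0+h,x0:x0+w,::-1],None,fx=fx,fy=fx,interpolation=2)
    for t,col in zip(tilts,[(0,255,0),(255,0,255),(255,255,0)]):
        f0,u=axis(L,t); 
        for P in([f0,f0+.145*u],): cv2.polylines(im,[np.int32((proj(d,P)-[x0,y0]+.5)*fx)],False,col,1)
        a=np.linspace(0,6.29,30); c=np.cross(u,[0,1,.1]); c/=np.linalg.norm(c); e=np.cross(u,c)
        cv2.polylines(im,[np.int32((proj(d,f0+.012*(np.outer(np.cos(a),c)+np.outer(np.sin(a),e)))-[x0,y0]+.5)*fx)],False,col,1)
    cv2.imwrite(name,im)
E
python3 - <<'E'
from held import *
plan(cup(1,.08,.38,.108),cupyaw(1))
overlay("pics/h1.png",.108,[.38,0.2],1,(290,0,270,320),1.85)
E
```

```text
time_s: 8.75
position: [0.4979, 0.0258, 0.3074]
tcp_rot: [[-0.949, -0.314, -0.001], [-0.314, 0.949, -0.0], [0.001, -0.0, -1.0]]
force: [1.4, -0.1, -2.2]
opening: 0.27
grasp_force: 30.0
time_s: 9.55
position: [0.5074, 0.2747, 0.3069]
tcp_rot: [[-0.999, -0.038, -0.001], [-0.038, 0.999, -0.001], [0.001, -0.001, -1.0]]
force: [0.6, -1.1, -1.0]
opening: 0.269
grasp_force: 29.9
time_s: 10.35
position: [0.5077, 0.2734, 0.3071]
tcp_rot: [[-0.502, 0.865, -0.001], [0.865, 0.502, -0.001], [-0.0, -0.002, -1.0]]
force: [-0.1, -0.2, -2.8]
opening: 0.269
grasp_force: 30.0
now [0.5077 0.2734 0.3071] yaw_y 30.14 q6 -12.9 F [-0.1 -0.2 -2.8] op 0.269 grip 30.0
roll -0.007 then tx 0.16 ty -0.03 tz 10.08 cm target [0.5066 0.2746 0.2063]
```

View pics/h1.png

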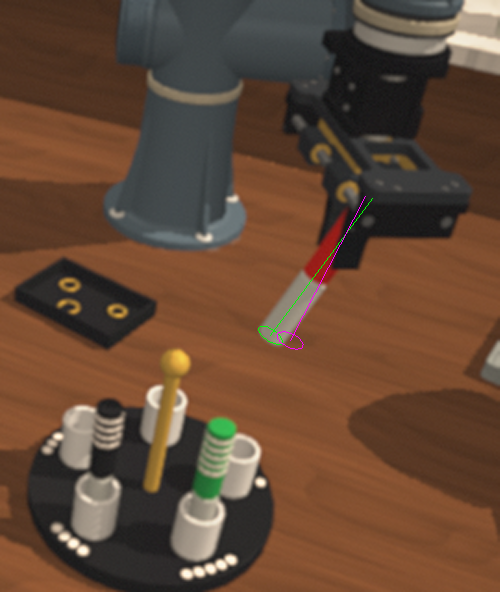

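The overlay foot (270,337 in the crop) sits on the visible foot, so the bar is held at 0.38 rad with L of about 108 mm.

```bash
python3 -m jog '[{"tx":0,"ty":0,"tz":2,"roll":-0.007,"jaw":0.1},{"tx":0,"ty":0,"tz":3.5,"roll":0,"jaw":0.1},{"tx":0,"ty":0,"tz":3.5,"roll":0,"jaw":0.1},{"tx":0,"ty":0,"tz":2.5,"roll":0,"jaw":0.1},{"tx":0,"ty":0,"tz":1,"roll":0,"jaw":0.1},{"tx":0,"ty":0,"tz":0,"roll":0,"jaw":0.1},{"tx":0,"ty":0,"tz":0,"roll":0,"jaw":0.1}]'
python3 - <<'E'
from held import *
plan(cup(1,.035,.38,.108),cupyaw(1))
a=("scene",(370,150,110,140),3); b=("top",(120,180,130,120),3)
overlay("pics/a.png",.108,[],1,a[1],4); overlay("pics/b.png",.108,[.38],1,b[1],3.3,"top")
A=cv2.imread("pics/a.png"); B=cv2.imread("pics/b.png"); H=max(A.shape[0],B.shape[0])
p=lambda m:cv2.copyMakeBorder(m,0,H-m.shape[0],0,0,0); cv2.imwrite("pics/i1.png",cv2.resize(np.hstack([p(A),p(B)]),None,fx=.85,fy=.85))
E
```

```text
time_s: 11.1
position: [0.5091, 0.2741, 0.1836]
tcp_rot: [[-0.513, 0.858, 0.002], [0.858, 0.513, 0.0], [-0.001, 0.002, -1.0]]
force: [0.4, 0.7, -1.3]
opening: 0.272
grasp_force: 30.0
now [0.5091 0.2741 0.1836] yaw_y 30.86 q6 -13.6 F [ 0.4  0.7 -1.3] op 0.272 grip 30.0
roll 0.005 then tx 0.17 ty -0.19 tz 2.23 cm target [0.5066 0.2746 0.1613]
```

View pics/i1.png

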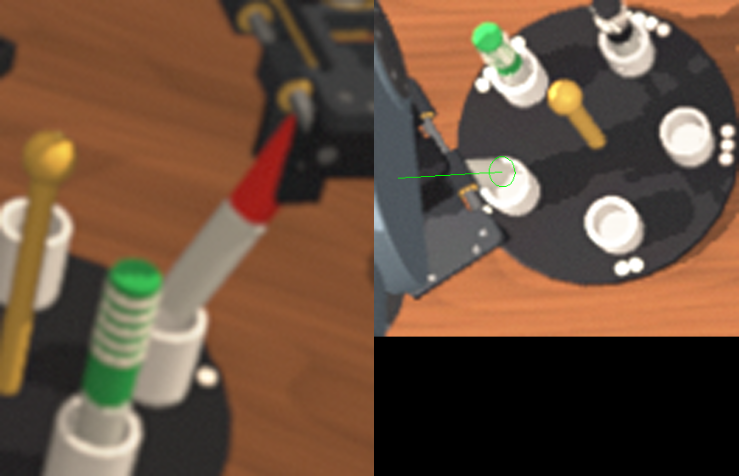

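In both views the red foot is over the cup 1 mouth (scene crop about (185,310), top crop (502,172)). Next I enter the cup and straighten.

```bash
python3 -m jog '[{"tx":0,"ty":-0.15,"tz":0.8,"roll":0,"jaw":0.1},{"tx":0,"ty":0,"tz":0.7,"roll":0,"jaw":0.1},{"tx":0,"ty":0,"tz":0.7,"roll":0,"jaw":0.1},{"tx":0,"ty":0,"tz":0,"roll":0,"jaw":0.1}]'
python3 -m jog '[{"tx":-0.45,"ty":0,"tz":0,"roll":0,"jaw":0.1},{"tx":-0.45,"ty":0,"tz":0,"roll":0,"jaw":0.1},{"tx":-0.4,"ty":0,"tz":0.05,"roll":0,"jaw":0.1},{"tx":-0.4,"ty":0,"tz":0.05,"roll":0,"jaw":0.1},{"tx":-0.4,"ty":0,"tz":0.05,"roll":0,"jaw":0.1},{"tx":0,"ty":0,"tz":0,"roll":0,"jaw":0.1}]'
python3 -c "
from go import *
plan(cup(1,.028,.2,.108),cupyaw(1))"
```

```text
time_s: 11.6
position: [0.5066, 0.2721, 0.1595]
tcp_rot: [[-0.513, 0.858, -0.001], [0.858, 0.513, -0.002], [-0.001, -0.002, -1.0]]
force: [0.2, -2.4, -2.7]
opening: 0.267
grasp_force: 30.0
time_s: 12.2
position: [0.5164, 0.2559, 0.1591]
tcp_rot: [[-0.511, 0.86, -0.003], [0.86, 0.511, 0.002], [0.004, -0.002, -1.0]]
force: [-3.8, 4.0, -1.5]
opening: 0.267
grasp_force: 30.0
now [0.5164 0.2559 0.1591] yaw_y 30.73 q6 -15.7 F [-3.8  4.  -1.5] op 0.267 grip 30.0
roll 0.003 then tx 0.25 ty 0.11 tz -0.08 cm target [0.516  0.2586 0.1598]
```

```bash
python3 -m jog '[{"tx":-0.4,"ty":0,"tz":0.1,"roll":0,"jaw":0.1},{"tx":-0.4,"ty":0,"tz":0.15,"roll":0,"jaw":0.1},{"tx":-0.4,"ty":0,"tz":0.15,"roll":0,"jaw":0.1},{"tx":-0.4,"ty":0,"tz":0.2,"roll":0,"jaw":0.1},{"tx":-0.4,"ty":0,"tz":0.2,"roll":0,"jaw":0.1},{"tx":-0.2,"ty":0,"tz":0.2,"roll":0,"jaw":0.1},{"tx":0,"ty":0,"tz":0,"roll":0,"jaw":0.1}]'
python3 - <<'E'
from held import *
plan(cup(1,0,0,.108),cupyaw(1))
overlay("pics/i2.png",.108,[0],1,(350,120,150,180),3)
E
```

```text
time_s: 12.9
position: [0.528, 0.2367, 0.1489]
tcp_rot: [[-0.512, 0.859, -0.002], [0.859, 0.512, 0.001], [0.002, -0.001, -1.0]]
force: [-3.8, 3.8, -1.6]
opening: 0.269
grasp_force: 30.0
now [0.528  0.2367 0.1489] yaw_y 30.77 q6 -17.8 F [-3.8  3.8 -1.6] op 0.269 grip 30.0
roll 0.004 then tx 0.34 ty 0.08 tz 1.49 cm target [0.527  0.2401 0.134 ]
```

View pics/i2.png

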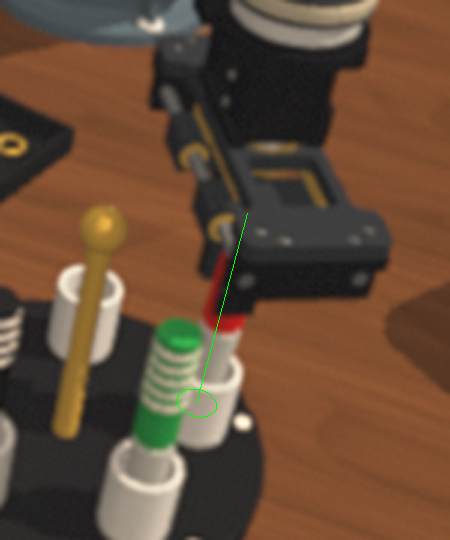

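The red bar is now nearly upright inside cup 1 (scene crop about (215,350)). Lowering to the floor.

```bash
python3 -m jog '[{"tx":0,"ty":0,"tz":0.4,"roll":0,"jaw":0.1},{"tx":0,"ty":0,"tz":0.4,"roll":0,"jaw":0.1},{"tx":0,"ty":0,"tz":0.3,"roll":0,"jaw":0.1},{"tx":0,"ty":0,"tz":0.2,"roll":0,"jaw":0.1},{"tx":0,"ty":0,"tz":0,"roll":0,"jaw":0.1}]'
```

```text
time_s: 13.45
position: [0.5281, 0.2367, 0.1358]
tcp_rot: [[-0.512, 0.859, -0.002], [0.859, 0.512, 0.001], [0.001, -0.001, -1.0]]
force: [-3.4, 3.8, -1.5]
opening: 0.268
grasp_force: 30.0
```

```bash
python3 -m jog '[{"tx":0,"ty":0,"tz":0.1,"roll":0,"jaw":0.1},{"tx":0,"ty":0,"tz":0.1,"roll":0,"jaw":0.1},{"tx":0,"ty":0,"tz":0,"roll":0,"jaw":0.1}]'
```

```text
time_s: 13.75
position: [0.5285, 0.2364, 0.1348]
tcp_rot: [[-0.513, 0.859, -0.001], [0.859, 0.513, -0.0], [0.0, -0.001, -1.0]]
force: [-3.4, 2.8, 4.1]
opening: 0.269
grasp_force: 30.0
```

```bash
python3 -m jog '[{"tx":0,"ty":0,"tz":0,"roll":0,"jaw":0.35},{"tx":0,"ty":0,"tz":0,"roll":0,"jaw":0.6},{"tx":0,"ty":0,"tz":0,"roll":0,"jaw":0.6},{"tx":0,"ty":0,"tz":0,"roll":0,"jaw":0.6},{"tx":0,"ty":0,"tz":-1,"roll":0,"jaw":0.6},{"tx":0,"ty":0,"tz":-2,"roll":0,"jaw":0.6},{"tx":0,"ty":0,"tz":-3,"roll":0,"jaw":0.6},{"tx":0,"ty":0,"tz":-4,"roll":0,"jaw":0.6}]'
python3 -m jog '[{"tx":0,"ty":0,"tz":-4,"roll":-0.14,"jaw":0.6},{"tx":0,"ty":0,"tz":-3,"roll":-0.14,"jaw":0.6},{"tx":0,"ty":0,"tz":0,"roll":-0.14,"jaw":0.6},{"tx":0,"ty":0,"tz":0,"roll":-0.14,"jaw":0.6},{"tx":0,"ty":0,"tz":0,"roll":-0.14,"jaw":0.6},{"tx":0,"ty":0,"tz":0,"roll":-0.14,"jaw":0.6},{"tx":0,"ty":0,"tz":0,"roll":-0.14,"jaw":0.6},{"tx":0,"ty":0,"tz":0,"roll":-0.14,"jaw":0.6}]'
python3 - <<'E'
from go import *
plan(grasp(0,.108),RY)
d=capture("scene"); print([(np.round(l["point"],1).tolist(),round(l["p"],2)) for l in landmark_of("scene","punch_red")])
print("expect foot",proj(d,pose(S,CUPS[0])))
cv2.imwrite("pics/r1.png",cv2.resize(d["img"][180:320,290:450,::-1],None,fx=3,fy=3,interpolation=2))
E
```

```text
time_s: 14.55
position: [0.528, 0.2358, 0.2343]
tcp_rot: [[-0.512, 0.859, -0.003], [0.859, 0.512, -0.001], [0.001, -0.003, -1.0]]
force: [1.4, -0.8, 0.2]
opening: 0.602
grasp_force: 0.0
time_s: 15.35
position: [0.529, 0.2361, 0.3049]
tcp_rot: [[-0.996, -0.093, 0.001], [-0.093, 0.996, -0.0], [-0.001, -0.0, -1.0]]
force: [-0.6, -0.8, -1.1]
opening: 0.602
grasp_force: 0.0
now [0.529  0.2361 0.3049] yaw_y 95.33 q6 -82.3 F [-0.6 -0.8 -1.1] op 0.602 grip 0.0
roll -0.228 then tx 18.50 ty -43.02 tz 17.26 cm target [ 0.4891 -0.2305  0.1323]
[([261.6, 412.3], 0.74), ([181.7, 211.5], 0.51)]
expect foot [[415.41679536 259.96613588]]
```

View pics/r1.png

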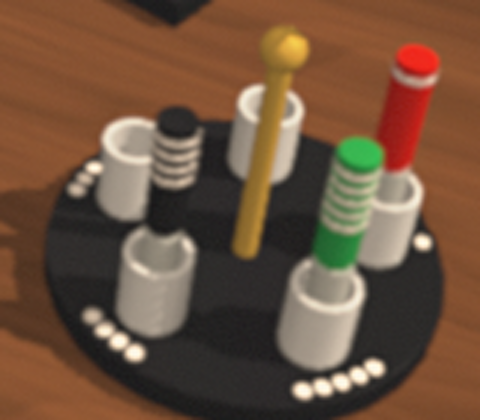

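Red stands in cup 1 (crop (400,130)), and black and green are undisturbed. Next is yellow. The picture limit is used up, so I'll check by numbers from here.

```bash
python3 -m jog '[{"tx":0,"ty":0,"tz":0,"roll":-0.114,"jaw":0.6},{"tx":0,"ty":0,"tz":0,"roll":-0.114,"jaw":0.6},{"tx":0.8,"ty":-2,"tz":0,"roll":0,"jaw":0.6},{"tx":1.7,"ty":-4,"tz":0,"roll":0,"jaw":0.6},{"tx":1.7,"ty":-4,"tz":0,"roll":0,"jaw":0.6},{"tx":1.7,"ty":-4,"tz":0,"roll":0,"jaw":0.6},{"tx":1.7,"ty":-4,"tz":0,"roll":0,"jaw":0.6},{"tx":1.7,"ty":-4,"tz":0,"roll":0,"jaw":0.6}]'
python3 -m jog '[{"tx":1.7,"ty":-4,"tz":0,"roll":0,"jaw":0.6},{"tx":1.7,"ty":-4,"tz":0,"roll":0,"jaw":0.6},{"tx":1.7,"ty":-4,"tz":0,"roll":0,"jaw":0.6},{"tx":1.7,"ty":-4,"tz":0,"roll":0,"jaw":0.6},{"tx":1.7,"ty":-3,"tz":0,"roll":0,"jaw":0.6},{"tx":0.7,"ty":-2,"tz":0,"roll":0,"jaw":0.6},{"tx":0,"ty":0,"tz":0,"roll":0,"jaw":0.6},{"tx":0,"ty":0,"tz":0,"roll":0,"jaw":0.6}]'
python3 -c "
from go import *
plan(grasp(0,.108),RY)"
```

```text
time_s: 16.25
position: [0.5085, -0.0034, 0.3048]
tcp_rot: [[-0.952, -0.307, 0.001], [-0.307, 0.952, -0.0], [-0.001, -0.001, -1.0]]
force: [0.7, 1.0, 0.6]
opening: 0.598
grasp_force: 0.0
time_s: 17.05
position: [0.4862, -0.2299, 0.3043]
tcp_rot: [[-0.952, -0.307, 0.0], [-0.307, 0.952, 0.001], [-0.0, 0.001, -1.0]]
force: [0.3, 0.6, 0.4]
opening: 0.601
grasp_force: 0.0
now [ 0.4862 -0.2299  0.3043] yaw_y 107.88 q6 -145.1 F [0.3 0.6 0.4] op 0.601 grip 0.0
roll -0.008 then tx -0.26 ty -0.15 tz 17.20 cm target [ 0.4891 -0.2305  0.1323]
```

```bash
python3 -m jog '[{"tx":-0.25,"ty":-0.1,"tz":2,"roll":-0.008,"jaw":0.6},{"tx":0,"ty":0,"tz":3.5,"roll":0,"jaw":0.6},{"tx":0,"ty":0,"tz":3.5,"roll":0,"jaw":0.6},{"tx":0,"ty":0,"tz":3,"roll":0,"jaw":0.6},{"tx":0,"ty":0,"tz":3,"roll":0,"jaw":0.6},{"tx":0,"ty":0,"tz":0.8,"roll":0,"jaw":0.6},{"tx":0,"ty":0,"tz":0,"roll":0,"jaw":0.6},{"tx":0,"ty":0,"tz":0,"roll":0,"jaw":0.6}]'
python3 -c "
from go import *
plan(grasp(0,.108),RY)"
```

```text
time_s: 17.85
position: [0.49, -0.2301, 0.1474]
tcp_rot: [[-0.948, -0.318, 0.002], [-0.318, 0.948, -0.001], [-0.001, -0.002, -1.0]]
force: [0.7, -0.4, 0.2]
opening: 0.602
grasp_force: 0.0
now [ 0.49   -0.2301  0.1474] yaw_y 108.55 q6 -145.5 F [ 0.7 -0.4  0.2] op 0.602 grip 0.0
roll 0.003 then tx 0.10 ty -0.02 tz 1.51 cm target [ 0.4891 -0.2305  0.1323]
```

```bash
python3 -m jog '[{"tx":0.1,"ty":0,"tz":1,"roll":0,"jaw":0.6},{"tx":0,"ty":0,"tz":0.5,"roll":0,"jaw":0.6},{"tx":0,"ty":0,"tz":0,"roll":0,"jaw":0.6},{"tx":0,"ty":0,"tz":0,"roll":0,"jaw":0.2},{"tx":0,"ty":0,"tz":0,"roll":0,"jaw":0.1},{"tx":0,"ty":0,"tz":0,"roll":0,"jaw":0.1},{"tx":0,"ty":0,"tz":0,"roll":0,"jaw":0.1},{"tx":0,"ty":0,"tz":0,"roll":0,"jaw":0.1}]'
python3 -c "
from go import *
plan(grasp(0,.108),RY)"
```

```text
time_s: 18.65
position: [0.4882, -0.2305, 0.1313]
tcp_rot: [[-0.948, -0.318, 0.0], [-0.318, 0.948, -0.0], [-0.0, -0.0, -1.0]]
force: [-0.0, -0.3, 0.4]
opening: 0.27
grasp_force: 30.0
now [ 0.4882 -0.2305  0.1313] yaw_y 108.52 q6 -145.7 F [-0.  -0.3  0.4] op 0.27 grip 30.0
roll 0.003 then tx -0.08 ty -0.03 tz -0.10 cm target [ 0.4891 -0.2305  0.1323]
```

```bash
python3 -m jog '[{"tx":0.37,"ty":0,"tz":-0.93,"roll":0,"jaw":0.1},{"tx":0.74,"ty":0,"tz":-1.86,"roll":0,"jaw":0.1},{"tx":0.74,"ty":0,"tz":-1.86,"roll":0,"jaw":0.1},{"tx":0.74,"ty":0,"tz":-1.86,"roll":0,"jaw":0.1},{"tx":0.37,"ty":0,"tz":-2,"roll":0,"jaw":0.1},{"tx":0,"ty":0,"tz":-3,"roll":0,"jaw":0.1},{"tx":0,"ty":0,"tz":-3,"roll":0,"jaw":0.1},{"tx":0,"ty":0,"tz":-3,"roll":0,"jaw":0.1}]'
python3 -c "
from go import *
plan(cup(2,.06,.38,.108))
plan(cup(2,.06,.38,.108),cupyaw(2))"
```

```text
time_s: 19.45
position: [0.459, -0.2394, 0.3076]
tcp_rot: [[-0.948, -0.317, -0.001], [-0.317, 0.948, 0.001], [0.001, 0.001, -1.0]]
force: [-0.1, -0.2, -2.2]
opening: 0.271
grasp_force: 30.0
now [ 0.459  -0.2394  0.3076] yaw_y 108.51 q6 -148.4 F [-0.1 -0.2 -2.2] op 0.271 grip 30.0
roll 0.000 then tx -11.40 ty 36.73 tz 12.13 cm target [0.4505 0.1451 0.1863]
now [ 0.459  -0.2394  0.3076] yaw_y 108.51 q6 -148.4 F [-0.1 -0.2 -2.2] op 0.271 grip 30.0
roll 0.104 then tx -7.53 ty 37.72 tz 12.13 cm target [0.4505 0.1451 0.1863]
```

```bash
python3 -m jog '[{"tx":0,"ty":0,"tz":0,"roll":0.104,"jaw":0.1},{"tx":-0.4,"ty":2,"tz":0,"roll":0,"jaw":0.1},{"tx":-0.8,"ty":4,"tz":0,"roll":0,"jaw":0.1},{"tx":-0.8,"ty":4,"tz":0,"roll":0,"jaw":0.1},{"tx":-0.8,"ty":4,"tz":0,"roll":0,"jaw":0.1},{"tx":-0.8,"ty":4,"tz":0,"roll":0,"jaw":0.1},{"tx":-0.8,"ty":4,"tz":0,"roll":0,"jaw":0.1},{"tx":-0.8,"ty":4,"tz":0,"roll":0,"jaw":0.1}]'
python3 -m jog '[{"tx":-0.8,"ty":4,"tz":0,"roll":0,"jaw":0.1},{"tx":-0.8,"ty":4,"tz":0,"roll":0,"jaw":0.1},{"tx":-0.7,"ty":3.7,"tz":0,"roll":0,"jaw":0.1},{"tx":0,"ty":0,"tz":2,"roll":0,"jaw":0.1},{"tx":0,"ty":0,"tz":3,"roll":0,"jaw":0.1},{"tx":0,"ty":0,"tz":3,"roll":0,"jaw":0.1},{"tx":0,"ty":0,"tz":3,"roll":0,"jaw":0.1},{"tx":0,"ty":0,"tz":0,"roll":0,"jaw":0.1}]'
python3 - <<'E'
from held import *
plan(cup(2,.06,.38,.108),cupyaw(2))
f0,u=axis(.108,.38); print("foot",f0,"cup2",pose(S,CUPS[1]))
for c in("scene","top"):
    d=capture(c); print(c,"foot pred",proj(d,f0),[(np.round(l["point"][::-1],1).tolist(),round(l["p"],2)) for l in landmark_of(c,"punch_yellow")])
    m=trace(c,"punch_yellow")
    for k in m[:2]:
        ys,xs=np.where(k["pixels"]); print(k["bbox"],k["p"],"bottom",xs[ys>ys.max()-2].mean(),ys.max())
E
```

```text
time_s: 20.25
position: [0.4531, 0.0267, 0.3065]
tcp_rot: [[-0.976, -0.217, -0.001], [-0.217, 0.976, -0.0], [0.001, 0.0, -1.0]]
force: [1.3, -0.2, -1.6]
opening: 0.268
grasp_force: 30.0
time_s: 21.05
position: [0.4477, 0.144, 0.1934]
tcp_rot: [[-0.976, -0.218, -0.01], [-0.218, 0.976, -0.001], [0.01, 0.001, -1.0]]
force: [-0.2, 0.3, -2.2]
opening: 0.267
grasp_force: 30.0
now [0.4477 0.144  0.1934] yaw_y 102.56 q6 -98.4 F [-0.2  0.3 -2.2] op 0.267 grip 30.0
roll -0.000 then tx -0.29 ty 0.05 tz 0.71 cm target [0.4505 0.1451 0.1863]
foot [0.48581525 0.15261445 0.09270994] cup2 [[0.48956132 0.15380657 0.026     ]]
scene foot pred [[383.22069825 204.39196874]] [([340.2, 285.2], 0.53)]
[377.1, 125.8, 23.6, 82.2] 0.9 bottom 388.0 205
top foot pred [[203.24111299 258.27808659]] []
[328.9, 245.6, 27.3, 21.2] 0.21 bottom 350.2 267
```

```bash
python3 -m jog '[{"tx":-0.45,"ty":0.05,"tz":0.8,"roll":0,"jaw":0.1},{"tx":0,"ty":0,"tz":0.8,"roll":0,"jaw":0.1},{"tx":0,"ty":0,"tz":0.8,"roll":0,"jaw":0.1},{"tx":0,"ty":0,"tz":0.8,"roll":0,"jaw":0.1},{"tx":0,"ty":0,"tz":0,"roll":0,"jaw":0.1},{"tx":0,"ty":0,"tz":0,"roll":0,"jaw":0.1}]'
python3 -c "
from go import *
plan(cup(2,.035,.38,.108),cupyaw(2))"
```

```text
time_s: 21.95
position: [0.4526, 0.145, 0.1639]
tcp_rot: [[-0.976, -0.219, -0.007], [-0.218, 0.976, -0.002], [0.007, -0.001, -1.0]]
force: [-4.6, -3.1, 7.8]
opening: 0.269
grasp_force: 30.0
now [0.4526 0.145  0.1639] yaw_y 102.62 q6 -98.2 F [-4.6 -3.1  7.8] op 0.269 grip 30.0
roll 0.001 then tx 0.21 ty 0.06 tz 0.26 cm target [0.4505 0.1451 0.1613]
```

```bash
python3 -m jog '[{"tx":0,"ty":0,"tz":-0.8,"roll":0,"jaw":0.1},{"tx":0.3,"ty":-0.15,"tz":0,"roll":0,"jaw":0.1},{"tx":0,"ty":0,"tz":0,"roll":0,"jaw":0.1}]'
python3 - <<'E'
from held import *
plan(cup(2,.035,.38,.108),cupyaw(2))
# bar axis in the picture: yellow pixels' line against predicted
for c in("scene","top"):
    d=capture(c)
    hsv=cv2.cvtColor(d["img"],cv2.COLOR_RGB2HSV); m=(hsv[...,0]>=22)&(hsv[...,0]<=32)&(hsv[...,1]>170)&(hsv[...,2]>90); m[:,:340 if c=="scene" else 120]=0
    m[:, 460 if c=="scene" else 260:]=0
    n=np.argwhere(m); print(c,len(n), n.mean(0)[::-1] if len(n) else "", n.min(0),n.max(0)) if len(n) else print(c,0)
    for t in(.3,.38,.45):
        f0,u=axis(.108,t); print(t,np.round(proj(d,np.array([f0,f0+.066*u,f0+.09*u,f0+.145*u])),1).tolist())
E
```

```text
time_s: 22.25
position: [0.4529, 0.1437, 0.1722]
tcp_rot: [[-0.976, -0.217, 0.0], [-0.217, 0.976, 0.0], [-0.0, 0.0, -1.0]]
force: [-0.2, 0.1, -1.8]
opening: 0.268
grasp_force: 30.0
now [0.4529 0.1437 0.1722] yaw_y 102.55 q6 -98.5 F [-0.2  0.1 -1.8] op 0.268 grip 30.0
roll -0.000 then tx 0.21 ty 0.19 tz 1.09 cm target [0.4505 0.1451 0.1613]
scene 458 [389.41266376 164.53930131] [139 381] [195 399]
0.3 [[380.7, 213.3], [387.0, 180.6], [389.3, 168.3], [394.8, 139.1]]
0.38 [[380.4, 214.8], [386.9, 181.1], [389.3, 168.5], [394.9, 138.8]]
0.45 [[380.2, 215.9], [386.8, 181.4], [389.2, 168.6], [394.9, 138.6]]
top 0
0.3 [[205.6, 260.6], [203.5, 264.9], [202.7, 266.6], [200.6, 270.8]]
0.38 [[204.6, 257.0], [203.1, 263.4], [202.5, 266.0], [201.0, 272.3]]
0.45 [[203.7, 253.8], [202.7, 262.2], [202.3, 265.4], [201.4, 273.5]]
```

```bash
python3 -m jog '[{"tx":0.2,"ty":0.05,"tz":0.3,"roll":0,"jaw":0.1},{"tx":0,"ty":0,"tz":0.3,"roll":0,"jaw":0.1},{"tx":0,"ty":0,"tz":0,"roll":0,"jaw":0.1}]'; python3 -m jog '[{"tx":0,"ty":0,"tz":0.4,"roll":0,"jaw":0.1},{"tx":0,"ty":0,"tz":0,"roll":0,"jaw":0.1}]'
```

```text
time_s: 22.65
position: [0.4504, 0.1438, 0.1656]
tcp_rot: [[-0.976, -0.217, -0.001], [-0.217, 0.976, -0.0], [0.001, 0.0, -1.0]]
force: [-0.8, 0.4, -1.2]
opening: 0.268
grasp_force: 30.0
time_s: 22.85
position: [0.4506, 0.1436, 0.1621]
tcp_rot: [[-0.976, -0.218, -0.001], [-0.218, 0.976, -0.0], [0.001, -0.0, -1.0]]
force: [-1.8, 0.1, 1.3]
opening: 0.272
grasp_force: 30.0
```

```bash
python3 -m jog '[{"tx":0.2,"ty":0,"tz":0,"roll":0,"jaw":0.1},{"tx":0,"ty":0,"tz":0,"roll":0,"jaw":0.1}]'; python3 -m jog '[{"tx":0,"ty":0,"tz":0.3,"roll":0,"jaw":0.1},{"tx":0,"ty":0,"tz":0,"roll":0,"jaw":0.1}]'
```

```text
time_s: 23.05
position: [0.4487, 0.1435, 0.1621]
tcp_rot: [[-0.976, -0.217, -0.0], [-0.217, 0.976, 0.0], [0.0, 0.0, -1.0]]
force: [-1.3, 0.0, -1.9]
opening: 0.27
grasp_force: 30.0
time_s: 23.25
position: [0.4488, 0.1434, 0.1589]
tcp_rot: [[-0.976, -0.217, -0.0], [-0.217, 0.976, 0.0], [0.0, 0.0, -1.0]]
force: [0.5, 0.2, -2.2]
opening: 0.276
grasp_force: 30.0
```

```bash
python3 -m jog '[{"tx":-0.4,"ty":0,"tz":0,"roll":0,"jaw":0.1},{"tx":-0.4,"ty":0,"tz":0,"roll":0,"jaw":0.1},{"tx":0,"ty":0,"tz":0,"roll":0,"jaw":0.1}]'
python3 -m jog '[{"tx":-0.45,"ty":0,"tz":0,"roll":0,"jaw":0.1},{"tx":-0.4,"ty":0,"tz":0.05,"roll":0,"jaw":0.1},{"tx":-0.4,"ty":0,"tz":0.05,"roll":0,"jaw":0.1},{"tx":0,"ty":0,"tz":0,"roll":0,"jaw":0.1}]'
python3 -c "
from go import *
plan(cup(2,.028,.2,.108),cupyaw(2))"
```

```text
time_s: 23.55
position: [0.4529, 0.1445, 0.1582]
tcp_rot: [[-0.976, -0.218, -0.01], [-0.218, 0.976, -0.002], [0.01, 0.0, -1.0]]
force: [-5.1, -2.2, -2.1]
opening: 0.268
grasp_force: 30.0
time_s: 23.95
position: [0.4656, 0.1474, 0.1572]
tcp_rot: [[-0.976, -0.218, -0.009], [-0.218, 0.976, -0.001], [0.009, 0.001, -1.0]]
force: [-4.7, -2.1, -3.8]
opening: 0.265
grasp_force: 30.0
now [0.4656 0.1474 0.1572] yaw_y 102.59 q6 -98.1 F [-4.7 -2.1 -3.8] op 0.265 grip 30.0
roll 0.000 then tx -0.33 ty 0.10 tz -0.27 cm target [0.4686 0.1491 0.1598]
```

```bash
python3 -m jog '[{"tx":-0.4,"ty":0,"tz":0,"roll":0,"jaw":0.1},{"tx":-0.4,"ty":0,"tz":0.1,"roll":0,"jaw":0.1},{"tx":-0.4,"ty":0,"tz":0.1,"roll":0,"jaw":0.1},{"tx":-0.4,"ty":0,"tz":0.15,"roll":0,"jaw":0.1},{"tx":-0.4,"ty":0,"tz":0.2,"roll":0,"jaw":0.1},{"tx":-0.4,"ty":0,"tz":0.2,"roll":0,"jaw":0.1},{"tx":-0.2,"ty":0,"tz":0.2,"roll":0,"jaw":0.1},{"tx":0,"ty":0,"tz":0,"roll":0,"jaw":0.1}]'
python3 -c "
from go import *
plan(cup(2,0,0,.108),cupyaw(2))"
```

```text
time_s: 24.75
position: [0.492, 0.1533, 0.1478]
tcp_rot: [[-0.976, -0.218, -0.006], [-0.218, 0.976, -0.001], [0.006, 0.001, -1.0]]
force: [-4.7, -2.0, -3.6]
opening: 0.272
grasp_force: 30.0
now [0.492  0.1533 0.1478] yaw_y 102.58 q6 -97.7 F [-4.7 -2.  -3.6] op 0.272 grip 30.0
roll 0.000 then tx 0.23 ty 0.10 tz 1.38 cm target [0.4896 0.1538 0.134 ]
```

```bash
python3 -m jog '[{"tx":0.1,"ty":0,"tz":0.4,"roll":0,"jaw":0.1},{"tx":0,"ty":0,"tz":0.4,"roll":0,"jaw":0.1},{"tx":0,"ty":0,"tz":0.3,"roll":0,"jaw":0.1},{"tx":0,"ty":0,"tz":0.2,"roll":0,"jaw":0.1},{"tx":0,"ty":0,"tz":0,"roll":0,"jaw":0.1}]'
python3 -m jog '[{"tx":0,"ty":0,"tz":0.1,"roll":0,"jaw":0.1},{"tx":0,"ty":0,"tz":0,"roll":0,"jaw":0.1}]'
python3 -m jog '[{"tx":0,"ty":0,"tz":0.1,"roll":0,"jaw":0.1},{"tx":0,"ty":0,"tz":0,"roll":0,"jaw":0.1}]'
```

```text
time_s: 25.25
position: [0.4922, 0.1532, 0.135]
tcp_rot: [[-0.976, -0.217, -0.003], [-0.217, 0.976, -0.0], [0.003, 0.0, -1.0]]
force: [-4.9, -1.5, -3.0]
opening: 0.273
grasp_force: 30.0
time_s: 25.45
position: [0.4923, 0.1532, 0.1344]
tcp_rot: [[-0.976, -0.218, -0.003], [-0.218, 0.976, -0.0], [0.003, 0.0, -1.0]]
force: [-5.6, -0.8, -1.0]
opening: 0.265
grasp_force: 30.0
time_s: 25.65
position: [0.4923, 0.1532, 0.1335]
tcp_rot: [[-0.976, -0.218, -0.002], [-0.218, 0.976, -0.0], [0.002, 0.0, -1.0]]
force: [-5.9, -1.2, -0.2]
opening: 0.268
grasp_force: 30.0
```

```bash
python3 -m jog '[{"tx":0,"ty":0,"tz":0.1,"roll":0,"jaw":0.1},{"tx":0,"ty":0,"tz":0.1,"roll":0,"jaw":0.1},{"tx":0,"ty":0,"tz":0,"roll":0,"jaw":0.1}]'
```

```text
time_s: 25.95
position: [0.4934, 0.1534, 0.1322]
tcp_rot: [[-0.976, -0.217, 0.0], [-0.217, 0.976, 0.0], [-0.0, 0.0, -1.0]]
force: [-5.2, -0.5, 3.4]
opening: 0.268
grasp_force: 30.0
```

Floor contact. Release and rise. Cup 2's yaw is close to the rest's, so little turning is needed.

```bash
python3 -m jog '[{"tx":0,"ty":0,"tz":0,"roll":0,"jaw":0.35},{"tx":0,"ty":0,"tz":0,"roll":0,"jaw":0.6},{"tx":0,"ty":0,"tz":0,"roll":0,"jaw":0.6},{"tx":0,"ty":0,"tz":0,"roll":0,"jaw":0.6},{"tx":0,"ty":0,"tz":-1,"roll":0,"jaw":0.6},{"tx":0,"ty":0,"tz":-2,"roll":0,"jaw":0.6},{"tx":0,"ty":0,"tz":-3,"roll":0,"jaw":0.6},{"tx":0,"ty":0,"tz":-3,"roll":0,"jaw":0.6}]'
python3 -m jog '[{"tx":0,"ty":0,"tz":-3,"roll":-0.05,"jaw":0.6},{"tx":0,"ty":0,"tz":-3,"roll":-0.05,"jaw":0.6},{"tx":0,"ty":0,"tz":-2,"roll":0,"jaw":0.6}]'
python3 - <<'E'
from go import *
plan(grasp(1,.108),RY)
for c in("scene","top"):
    d=capture(c)
    for t,i in(("punch_red",0),("punch_yellow",1),("punch_black",3),("punch_green",4)):
        o=pose(S,CUPS[i])[0]; print(c,t,"upright foot/top",np.round(proj(d,[o,o+[0,0,.145]]),0).tolist(),[(np.round(l["bbox"]).tolist(),round(l["p"],2)) for l in trace(c,t)[:2]])
E
```

```text
time_s: 26.75
position: [0.4934, 0.1533, 0.2231]
tcp_rot: [[-0.976, -0.217, 0.0], [-0.217, 0.976, 0.0], [-0.0, 0.0, -1.0]]
force: [-0.2, -0.8, -1.2]
opening: 0.604
grasp_force: 0.0
time_s: 27.05
position: [0.4942, 0.1534, 0.3049]
tcp_rot: [[-0.949, -0.315, 0.005], [-0.315, 0.949, 0.0], [-0.005, -0.001, -1.0]]
force: [1.0, 0.2, -0.5]
opening: 0.602
grasp_force: 0.0
now [0.4942 0.1534 0.3049] yaw_y 108.34 q6 -103.5 F [ 1.   0.2 -0.5] op 0.602 grip 0.0
roll -0.001 then tx 12.59 ty -28.78 tz 17.26 cm target [ 0.4655 -0.1594  0.1323]
scene punch_red upright foot/top [[415.0, 260.0], [432.0, 198.0]] [([415.0, 196.0, 24.0, 53.0], 0.66)]
scene punch_yellow upright foot/top [[378.0, 232.0], [390.0, 171.0]] [([375.0, 168.0, 22.0, 51.0], 0.68), ([233.0, 118.0, 17.0, 70.0], 0.18)]
scene punch_black upright foot/top [[340.0, 281.0], [350.0, 218.0]] [([335.0, 217.0, 21.0, 55.0], 0.67)]
scene punch_green upright foot/top [[394.0, 292.0], [410.0, 230.0]] []
top punch_red upright foot/top [[170.0, 247.0], [156.0, 235.0]] []
top punch_yellow upright foot/top [[207.0, 261.0], [197.0, 251.0]] [([198.0, 244.0, 15.0, 18.0], 0.67)]
top punch_black upright foot/top [[212.0, 198.0], [203.0, 180.0]] [([197.0, 177.0, 15.0, 22.0], 0.48)]
top punch_green upright foot/top [[174.0, 208.0], [161.0, 192.0]] []
```

```bash
python3 -m jog '[{"tx":0.9,"ty":-2,"tz":0,"roll":0,"jaw":0.6},{"tx":1.75,"ty":-4,"tz":0,"roll":0,"jaw":0.6},{"tx":1.75,"ty":-4,"tz":0,"roll":0,"jaw":0.6},{"tx":1.75,"ty":-4,"tz":0,"roll":0,"jaw":0.6},{"tx":1.75,"ty":-4,"tz":0,"roll":0,"jaw":0.6},{"tx":1.75,"ty":-4,"tz":0,"roll":0,"jaw":0.6},{"tx":1.75,"ty":-4,"tz":0,"roll":0,"jaw":0.6},{"tx":1.2,"ty":-2.8,"tz":0,"roll":0,"jaw":0.6}]'
python3 -m jog '[{"tx":0,"ty":0,"tz":0,"roll":0,"jaw":0.6},{"tx":0,"ty":0,"tz":2,"roll":0,"jaw":0.6},{"tx":0,"ty":0,"tz":3,"roll":0,"jaw":0.6},{"tx":0,"ty":0,"tz":3,"roll":0,"jaw":0.6},{"tx":0,"ty":0,"tz":2,"roll":0,"jaw":0.6},{"tx":0,"ty":0,"tz":0,"roll":0,"jaw":0.6}]'
python3 -c "
from go import *
plan(grasp(1,.108),RY)"
```

```text
time_s: 28.35
position: [0.4637, -0.1623, 0.3013]
tcp_rot: [[-0.95, -0.312, -0.0], [-0.312, 0.95, -0.0], [0.001, -0.0, -1.0]]
force: [0.2, 0.4, 0.7]
opening: 0.6
grasp_force: 0.0
time_s: 28.95
position: [0.4621, -0.1576, 0.199]
tcp_rot: [[-0.949, -0.314, -0.007], [-0.314, 0.949, 0.005], [0.005, 0.006, -1.0]]
force: [-0.2, 0.8, 0.9]
opening: 0.601
grasp_force: 0.0
now [ 0.4621 -0.1576  0.199 ] yaw_y 108.32 q6 -140.3 F [-0.2  0.8  0.9] op 0.601 grip 0.0
roll -0.001 then tx -0.26 ty -0.27 tz 6.67 cm target [ 0.4655 -0.1594  0.1323]
```

```bash
python3 -m jog '[{"tx":-0.25,"ty":-0.2,"tz":1.5,"roll":0,"jaw":0.6},{"tx":0,"ty":0,"tz":2,"roll":0,"jaw":0.6},{"tx":0,"ty":0,"tz":1.5,"roll":0,"jaw":0.6},{"tx":0,"ty":0,"tz":0.7,"roll":0,"jaw":0.6},{"tx":0,"ty":0,"tz":0,"roll":0,"jaw":0.6},{"tx":0,"ty":0,"tz":0,"roll":0,"jaw":0.6}]'
python3 -c "
from go import *
plan(grasp(1,.108),RY)"
```

```text
time_s: 29.55
position: [0.4677, -0.1609, 0.1455]
tcp_rot: [[-0.949, -0.314, 0.001], [-0.314, 0.949, -0.001], [-0.001, -0.001, -1.0]]
force: [-0.6, 0.3, -0.5]
opening: 0.599
grasp_force: 0.0
now [ 0.4677 -0.1609  0.1455] yaw_y 108.31 q6 -140.3 F [-0.6  0.3 -0.5] op 0.599 grip 0.0
roll -0.001 then tx 0.17 ty 0.22 tz 1.32 cm target [ 0.4655 -0.1594  0.1323]
```

```bash
python3 -m jog '[{"tx":0.15,"ty":0.15,"tz":0.8,"roll":0,"jaw":0.6},{"tx":0,"ty":0,"tz":0.5,"roll":0,"jaw":0.6},{"tx":0,"ty":0,"tz":0,"roll":0,"jaw":0.6},{"tx":0,"ty":0,"tz":0,"roll":0,"jaw":0.2},{"tx":0,"ty":0,"tz":0,"roll":0,"jaw":0.1},{"tx":0,"ty":0,"tz":0,"roll":0,"jaw":0.1},{"tx":0,"ty":0,"tz":0,"roll":0,"jaw":0.1},{"tx":0,"ty":0,"tz":0,"roll":0,"jaw":0.1}]'
python3 -c "
from go import *
plan(grasp(1,.108),RY)"
```

```text
time_s: 30.35
position: [0.4653, -0.1599, 0.1319]
tcp_rot: [[-0.949, -0.314, 0.0], [-0.314, 0.949, -0.0], [-0.0, -0.0, -1.0]]
force: [0.6, 0.7, 0.4]
opening: 0.267
grasp_force: 30.0
now [ 0.4653 -0.1599  0.1319] yaw_y 108.29 q6 -140.3 F [0.6 0.7 0.4] op 0.267 grip 30.0
roll -0.001 then tx -0.03 ty 0.04 tz -0.04 cm target [ 0.4655 -0.1594  0.1323]
```

```bash
python3 -m jog '[{"tx":0.37,"ty":0,"tz":-0.93,"roll":0,"jaw":0.1},{"tx":0.74,"ty":0,"tz":-1.86,"roll":0,"jaw":0.1},{"tx":0.74,"ty":0,"tz":-1.86,"roll":0,"jaw":0.1},{"tx":0.74,"ty":0,"tz":-1.86,"roll":0,"jaw":0.1},{"tx":0.37,"ty":0,"tz":-2,"roll":0,"jaw":0.1},{"tx":0,"ty":0,"tz":-3,"roll":0,"jaw":0.1},{"tx":0,"ty":0,"tz":-3,"roll":0,"jaw":0.1},{"tx":0,"ty":0,"tz":-3,"roll":0,"jaw":0.1}]'
cat >> go.py <<'E'
Y3=151.
def cup3(h,tilt,L=.108):
    o=pose(S,CUPS[2])[0]+[-.002,-.0015,0]; a=np.radians(Y3+90); return o+[L*np.sin(tilt)*np.cos(a),L*np.sin(tilt)*np.sin(a),h+L*np.cos(tilt)]
E
python3 -c "
from go import *
plan(cup3(.06,.38)); plan(cup3(.06,.38),Y3)"
```

```text
time_s: 31.15
position: [0.4361, -0.1688, 0.3083]
tcp_rot: [[-0.95, -0.314, -0.001], [-0.314, 0.95, 0.0], [0.001, 0.001, -1.0]]
force: [0.5, -0.2, -1.1]
opening: 0.27
grasp_force: 30.0
now [ 0.4361 -0.1688  0.3083] yaw_y 108.28 q6 -143.2 F [ 0.5 -0.2 -1.1] op 0.27 grip 30.0
roll 0.000 then tx -16.76 ty 18.03 tz 12.20 cm target [0.5386 0.055  0.1863]
now [ 0.4361 -0.1688  0.3083] yaw_y 108.28 q6 -143.2 F [ 0.5 -0.2 -1.1] op 0.27 grip 30.0
roll -0.746 then tx -24.55 ty 1.88 tz 12.20 cm target [0.5386 0.055  0.1863]
```

```bash
python3 -m jog '[{"tx":-1.1,"ty":1.2,"tz":0,"roll":0,"jaw":0.1},{"tx":-2.5,"ty":2.7,"tz":0,"roll":0,"jaw":0.1},{"tx":-2.8,"ty":3,"tz":0,"roll":0,"jaw":0.1},{"tx":-2.8,"ty":3,"tz":0,"roll":0,"jaw":0.1},{"tx":-2.8,"ty":3,"tz":0,"roll":0,"jaw":0.1},{"tx":-2.8,"ty":3,"tz":0,"roll":0,"jaw":0.1},{"tx":-2,"ty":2.1,"tz":0,"roll":0,"jaw":0.1}]'
python3 -m jog '[{"tx":0,"ty":0,"tz":0,"roll":-0.1,"jaw":0.1},{"tx":0,"ty":0,"tz":0,"roll":-0.14,"jaw":0.1},{"tx":0,"ty":0,"tz":0,"roll":-0.14,"jaw":0.1},{"tx":0,"ty":0,"tz":0,"roll":-0.14,"jaw":0.1},{"tx":0,"ty":0,"tz":0,"roll":-0.14,"jaw":0.1},{"tx":0,"ty":0,"tz":0,"roll":-0.086,"jaw":0.1},{"tx":0,"ty":0,"tz":0,"roll":0,"jaw":0.1}]'
python3 -c "
from go import *
plan(cup3(.06,.38),Y3)"
```

```text
time_s: 31.85
position: [0.54, 0.0567, 0.3071]
tcp_rot: [[-0.949, -0.315, -0.001], [-0.315, 0.949, 0.0], [0.0, 0.001, -1.0]]
force: [0.7, -0.6, -1.1]
opening: 0.267
grasp_force: 30.0
time_s: 32.55
position: [0.5393, 0.0543, 0.307]
tcp_rot: [[-0.485, -0.875, -0.001], [-0.875, 0.485, -0.0], [0.001, 0.001, -1.0]]
force: [-0.4, -0.2, -1.5]
opening: 0.266
grasp_force: 30.0
now [0.5393 0.0543 0.307 ] yaw_y 151.02 q6 -157.1 F [-0.4 -0.2 -1.5] op 0.266 grip 30.0
roll 0.000 then tx -0.03 ty 0.09 tz 12.07 cm target [0.5386 0.055  0.1863]
```

```bash
python3 -m jog '[{"tx":0,"ty":0.1,"tz":1.5,"roll":0,"jaw":0.1},{"tx":0,"ty":0,"tz":3,"roll":0,"jaw":0.1},{"tx":0,"ty":0,"tz":3,"roll":0,"jaw":0.1},{"tx":0,"ty":0,"tz":3,"roll":0,"jaw":0.1},{"tx":0,"ty":0,"tz":1.2,"roll":0,"jaw":0.1},{"tx":0,"ty":0,"tz":0,"roll":0,"jaw":0.1},{"tx":0,"ty":0,"tz":0,"roll":0,"jaw":0.1}]'
python3 - <<'E'
from held import *
plan(cup3(.035,.38),Y3); print(np.round(read_state()["joint_positions"],1))
f0,u=axis(.108,.38)
d=capture("scene"); print("foot pred",proj(d,f0),[(np.round(l["bbox"]).tolist(),round(l["p"],2)) for l in trace("scene","punch_blue")[:2]])
a=np.linspace(0,6.28,30); c=np.cross(u,[0,1,.1]); c/=np.linalg.norm(c); e=np.cross(u,c); q=proj(d,np.vstack([f0+k*u+.012*(np.outer(np.cos(a),c)+np.outer(np.sin(a),e)) for k in(0,.145)])); print(q.min(0),q.max(0))
E
```

```text
time_s: 33.25
position: [0.54, 0.0548, 0.1907]
tcp_rot: [[-0.485, -0.875, 0.002], [-0.875, 0.485, -0.0], [-0.001, -0.001, -1.0]]
force: [0.0, 0.6, -2.0]
opening: 0.268
grasp_force: 30.0
now [0.54   0.0548 0.1907] yaw_y 150.99 q6 -157.0 F [ 0.   0.6 -2. ] op 0.268 grip 30.0
roll -0.000 then tx 0.05 ty 0.13 tz 2.95 cm target [0.5386 0.055  0.1613]
[  -6.    27.8   97.    -0.    55.1 -157. ]
foot pred [[336.31738183 217.1212857 ]] [([321.0, 148.0, 22.0, 73.0], 0.62)]
[317.12804722 137.44335969] [342.93489365 219.92894474]
```

```bash
python3 -m jog '[{"tx":0.05,"ty":0.1,"tz":0.8,"roll":0,"jaw":0.1},{"tx":0,"ty":0,"tz":0.7,"roll":0,"jaw":0.1},{"tx":0,"ty":0,"tz":0.5,"roll":0,"jaw":0.1},{"tx":0,"ty":0,"tz":0,"roll":0,"jaw":0.1}]'; python3 -m jog '[{"tx":0,"ty":0,"tz":0.4,"roll":0,"jaw":0.1},{"tx":0,"ty":0,"tz":0,"roll":0,"jaw":0.1}]'; python3 -m jog '[{"tx":0,"ty":0,"tz":0.3,"roll":0,"jaw":0.1},{"tx":0,"ty":0,"tz":0,"roll":0,"jaw":0.1}]'
```

```text
time_s: 33.75
position: [0.5385, 0.0552, 0.1692]
tcp_rot: [[-0.485, -0.875, 0.001], [-0.875, 0.485, 0.0], [-0.001, -0.0, -1.0]]
force: [1.4, 0.5, -1.0]
opening: 0.268
grasp_force: 30.0
time_s: 33.95
position: [0.5391, 0.0554, 0.1657]
tcp_rot: [[-0.485, -0.875, 0.002], [-0.875, 0.485, 0.001], [-0.002, -0.001, -1.0]]
force: [3.2, 2.3, -2.1]
opening: 0.271
grasp_force: 30.0
time_s: 34.15
position: [0.5394, 0.0555, 0.163]
tcp_rot: [[-0.485, -0.875, 0.003], [-0.875, 0.485, 0.001], [-0.002, -0.002, -1.0]]
force: [3.3, 3.6, -1.8]
opening: 0.267
grasp_force: 30.0
```

```bash
python3 -m jog '[{"tx":-0.3,"ty":-0.1,"tz":0,"roll":0,"jaw":0.1},{"tx":0,"ty":0,"tz":0.3,"roll":0,"jaw":0.1},{"tx":0,"ty":0,"tz":0,"roll":0,"jaw":0.1}]'; python3 -m jog '[{"tx":-0.4,"ty":0,"tz":0,"roll":0,"jaw":0.1},{"tx":-0.4,"ty":0,"tz":0,"roll":0,"jaw":0.1},{"tx":0,"ty":0,"tz":0,"roll":0,"jaw":0.1}]'
python3 -c "
from go import *
plan(cup3(.03,.28),Y3)"
```

```text
time_s: 34.45
position: [0.5404, 0.0574, 0.1594]
tcp_rot: [[-0.484, -0.875, -0.0], [-0.875, 0.484, 0.0], [-0.0, 0.0, -1.0]]
force: [3.4, 3.1, -2.6]
opening: 0.268
grasp_force: 30.0
time_s: 34.75
position: [0.5433, 0.0627, 0.1594]
tcp_rot: [[-0.482, -0.876, -0.003], [-0.876, 0.482, -0.004], [0.005, 0.001, -1.0]]
force: [-0.4, -4.1, -1.8]
opening: 0.266
grasp_force: 30.0
now [0.5433 0.0627 0.1594] yaw_y 151.17 q6 -156.0 F [-0.4 -4.1 -1.8] op 0.266 grip 30.0
roll 0.003 then tx -0.13 ty 0.03 tz -0.04 cm target [0.5436 0.064  0.1598]
```

```bash
python3 -m jog '[{"tx":-0.45,"ty":0,"tz":0,"roll":0,"jaw":0.1},{"tx":-0.45,"ty":0,"tz":0.05,"roll":0,"jaw":0.1},{"tx":-0.4,"ty":0,"tz":0.05,"roll":0,"jaw":0.1},{"tx":-0.4,"ty":0,"tz":0.1,"roll":0,"jaw":0.1},{"tx":0,"ty":0,"tz":0,"roll":0,"jaw":0.1}]'; python3 -m jog '[{"tx":-0.4,"ty":0,"tz":0.15,"roll":0,"jaw":0.1},{"tx":-0.4,"ty":0,"tz":0.2,"roll":0,"jaw":0.1},{"tx":-0.4,"ty":0,"tz":0.2,"roll":0,"jaw":0.1},{"tx":-0.4,"ty":0,"tz":0.3,"roll":0,"jaw":0.1},{"tx":0,"ty":0,"tz":0,"roll":0,"jaw":0.1}]'
python3 -c "
from go import *
plan(cup3(0,0),Y3)"
```

```text
time_s: 35.25
position: [0.552, 0.0777, 0.1575]
tcp_rot: [[-0.483, -0.876, -0.002], [-0.876, 0.483, -0.004], [0.004, 0.0, -1.0]]
force: [-0.2, -4.6, -1.9]
opening: 0.27
grasp_force: 30.0
time_s: 35.75
position: [0.56, 0.0921, 0.1488]
tcp_rot: [[-0.483, -0.876, -0.001], [-0.876, 0.483, -0.002], [0.003, 0.0, -1.0]]
force: [0.8, -4.9, -3.6]
opening: 0.272
grasp_force: 30.0
now [0.56   0.0921 0.1488] yaw_y 151.11 q6 -152.9 F [ 0.8 -4.9 -3.6] op 0.272 grip 30.0
roll 0.002 then tx 0.27 ty 0.07 tz 1.48 cm target [0.5581 0.0901 0.134 ]
```

```bash
python3 -m jog '[{"tx":0,"ty":0,"tz":0.4,"roll":0,"jaw":0.1},{"tx":0,"ty":0,"tz":0.4,"roll":0,"jaw":0.1},{"tx":0,"ty":0,"tz":0.4,"roll":0,"jaw":0.1},{"tx":0,"ty":0,"tz":0.2,"roll":0,"jaw":0.1},{"tx":0,"ty":0,"tz":0,"roll":0,"jaw":0.1}]'
python3 -m jog '[{"tx":0,"ty":0,"tz":0.1,"roll":0,"jaw":0.1},{"tx":0,"ty":0,"tz":0.1,"roll":0,"jaw":0.1},{"tx":0,"ty":0,"tz":0,"roll":0,"jaw":0.1}]'
```

```text
time_s: 36.25
position: [0.5598, 0.092, 0.135]
tcp_rot: [[-0.484, -0.875, -0.001], [-0.875, 0.484, -0.002], [0.002, 0.0, -1.0]]
force: [1.7, -4.9, -2.1]
opening: 0.271
grasp_force: 30.0
time_s: 36.55
position: [0.5601, 0.0921, 0.1341]
tcp_rot: [[-0.484, -0.875, -0.001], [-0.875, 0.484, -0.002], [0.002, -0.0, -1.0]]
force: [-1.1, -4.9, 4.2]
opening: 0.27
grasp_force: 30.0
```

Floor contact. Release, rise and check.

```bash
python3 -m jog '[{"tx":0,"ty":0,"tz":0,"roll":0,"jaw":0.35},{"tx":0,"ty":0,"tz":0,"roll":0,"jaw":0.6},{"tx":0,"ty":0,"tz":0,"roll":0,"jaw":0.6},{"tx":0,"ty":0,"tz":0,"roll":0,"jaw":0.6},{"tx":0,"ty":0,"tz":-1,"roll":0,"jaw":0.6},{"tx":0,"ty":0,"tz":-2,"roll":0,"jaw":0.6},{"tx":0,"ty":0,"tz":-3,"roll":0,"jaw":0.6},{"tx":0,"ty":0,"tz":-3,"roll":0,"jaw":0.6}]'
python3 -m jog '[{"tx":0,"ty":0,"tz":-3,"roll":0,"jaw":0.6},{"tx":2,"ty":0,"tz":-3,"roll":0,"jaw":0.6},{"tx":4,"ty":0,"tz":-1,"roll":0,"jaw":0.6},{"tx":4,"ty":0,"tz":0,"roll":0,"jaw":0.6},{"tx":4,"ty":0,"tz":0,"roll":0,"jaw":0.6},{"tx":0,"ty":0,"tz":0,"roll":0,"jaw":0.6},{"tx":0,"ty":0,"tz":0,"roll":0,"jaw":0.6}]'
python3 - <<'E'
from go import *
for c in("scene","top"):
    d=capture(c)
    for t,i in(("punch_red",0),("punch_yellow",1),("punch_blue",2),("punch_black",3),("punch_green",4)):
        o=pose(S,CUPS[i])[0]; print(c,t,"upright foot/top",np.round(proj(d,[o,o+[0,0,.145]]),0).tolist(),[(np.round(l["bbox"]).tolist(),round(l["p"],2)) for l in trace(c,t)[:2]],[np.round(l["point"][::-1]).tolist() for l in landmark_of(c,t)[:1]])
    print([np.round(l["point"],1).tolist() for l in landmark_of(c,"mandrel")[:1]])
E
```

```text
time_s: 37.35
position: [0.56, 0.0932, 0.2245]
tcp_rot: [[-0.484, -0.875, -0.001], [-0.875, 0.484, 0.0], [0.0, 0.001, -1.0]]
force: [0.5, 0.4, 0.0]
opening: 0.596
grasp_force: 0.0
time_s: 38.05
position: [0.4961, -0.0155, 0.2936]
tcp_rot: [[-0.502, -0.865, -0.003], [-0.865, 0.502, -0.018], [0.017, -0.007, -1.0]]
force: [0.2, 0.6, 0.4]
opening: 0.604
grasp_force: 0.0
scene punch_red upright foot/top [[415.0, 260.0], [432.0, 198.0]] [([412.0, 195.0, 29.0, 54.0], 0.67)] [[412.0, 261.0]]
scene punch_yellow upright foot/top [[378.0, 232.0], [390.0, 171.0]] [([375.0, 168.0, 21.0, 53.0], 0.62)] [[393.0, 293.0]]
scene punch_blue upright foot/top [[334.0, 243.0], [341.0, 182.0]] [([326.0, 180.0, 20.0, 53.0], 0.86), ([304.0, 190.0, 134.0, 137.0], 0.22)] []
scene punch_black upright foot/top [[340.0, 281.0], [350.0, 218.0]] [([337.0, 217.0, 19.0, 57.0], 0.72)] [[342.0, 283.0]]
scene punch_green upright foot/top [[394.0, 292.0], [410.0, 230.0]] [([393.0, 228.0, 24.0, 51.0], 0.68)] [[392.0, 295.0]]
[[264.1, 213.9]]
top punch_red upright foot/top [[170.0, 247.0], [156.0, 235.0]] [([152.0, 228.0, 22.0, 23.0], 0.73)] [[168.0, 244.0]]
top punch_yellow upright foot/top [[207.0, 261.0], [197.0, 251.0]] [] [[205.0, 259.0]]
top punch_blue upright foot/top [[233.0, 230.0], [226.0, 216.0]] [] [[233.0, 229.0]]
top punch_black upright foot/top [[212.0, 198.0], [203.0, 180.0]] [([198.0, 177.0, 18.0, 22.0], 0.81), ([152.0, 228.0, 24.0, 21.0], 0.61)] [[212.0, 198.0]]
top punch_green upright foot/top [[174.0, 208.0], [161.0, 192.0]] [([155.0, 190.0, 24.0, 18.0], 0.57)] [[172.0, 207.0]]
[[173.3, 300.1]]
```

```bash
python3 -c "
from rig import hand_in; print(hand_in())"
```

```text
the job is handed in; nothing more can be done
None
```

I set the red, yellow and blue punches upright in cups 1, 2 and 3, in that order, and let go of each. The last camera check found black, green and the mandrel where they started; the job is handed in, but no verdict came back.

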